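# Stack specimen tubes on a V-cradle and chock them with an angle

## Robot

A 6-joint arm with a two-finger parallel gripper is mounted at the origin on the work surface. World frame = base frame: x ahead of the robot, y to its left, z up, the work surface at z = 0. Lengths are in m, angles in rad, forces in N, time in s.
With the tool pointing down it reaches from about 0.35 to 0.875 m from the base axis. Payload 4.2 kg.
Tool frame: the origin (TCP) lies midway between the tips of the shut fingers; the grasp point (between the pads) lies 19 mm behind it; y points along the fingers, x is the direction in which the jaws open and shut, and the axes are right-handed (so a half turn about y gives the same grasp; the last joint's range is limited). The gripper opens to 87 mm and grips with 3 to 60 N. Pads are 19 mm wide; open, the fingers measure 117 mm over their backs; the gripper's body (75 mm by 190 mm) begins 51 mm behind the grasp point.
Start: joints at [-0.993, 0.385, 0.008, 0, -1.194, -0.259], TCP at [0.196, -0.593, 0.223] pointing down, gripper open.
Joint ranges: [-3.14, 3.14], [-1.21, 2.06], [-1.07, 1.41], [-3.16, 2.05], [-2.99, -0.16], [-3.1, 3.1]. Speed limits (rad/s): [2.79, 2.79, 3.14, 3.14, 3.14, 3.14].

## Interface

Orientations are given as a unit quaternion [w, x, y, z].
In Python, from workcell import get_obs, imaging, hand_in gives the robot as it stands. The module is installed in compiled form; this text tells all that it offers.
- The arm moves only by the tool drive_tool, never from a script. Its argument "rows" is a list of rows, each a list of 7 numbers: the shift along the tool's x, y, z in cm, then the turn, a rotation vector about the tool's x, y, z in rad, then the finger opening in cm, from 0 to 8.7. In form: [[tx, ty, tz, wx, wy, wz, hand], ...]. A call has exactly 8 rows; each row is the pose to reach, as a shift and turn from the pose measured when the call began, along the tool's axes at that moment; what a row does not reach only later rows make up. A row lasts 1/8 s, in which the tool goes at most 62.5 mm and 10.7 degrees, less where a joint would pass 70% of its speed; a pose out of reach is approached as far as the arm can. A call with a gripper value outside its range is refused whole. The fingers move at their own pace and stop on an object; "force" is the grip in N (left out, the last holds). Time passes only in rows, so rows that repeat a pose let the fingers close, or fill a call up. It gives the time, the measured TCP pose, the force and the opening at its end, in the units of the state.
- get_obs(): the state, without advancing time (a new reading comes with each control period).
- imaging.get_image(name): name is "side" or "top" or "wrist"; returns the picture (480x640x3 uint8, blue, green, red); there is no depth.
- imaging.get_calibration(name): a dict with "camera_matrix" (3x3 intrinsics, pixels), "xyz" and "orientation" of the camera in the world; the wrist camera has in their place "T_tool_cam" (4x4, takes a point from camera to tool coordinates, whose origin is the TCP and whose axes are the tool frame's). Camera axes: x right, y up, looking along -z (the intrinsics and any distortion apply to the point x, -y, -z); pixel columns grow to the right and rows downward; lengths in m; the calibration is good to about 2 mm. A picture is of the moment at which its call begins: read the wrist's pose just before it. get_calibration takes no time and is no camera call.
- hand_in(): hands the job in, once; it reports no verdict.
The state is a dict: "time": time; "joints": joint angles; "joint_vel": joint speeds; "joint_torque": joint torques, N m; "position": TCP position; "tcp_rot": TCP orientation; "force": force on the tool from outside, world axes, zero at the start; "wrist_torque": the same for the moment, N m; "finger_gap": finger opening in m.
Only numpy, scipy, OpenCV 4.12 (cv2) and the standard library are available. Lean on these libraries where they do the work, as an engineer would, in place of code of your own. Each camera call takes 0.05 s, during which the arm holds its last target.

## Task

Take the orange-capped specimen tube from the slanted rack and lay it, gently and without dropping it, on the two cradle rails so that it rests against the white-labelled grey-capped tube already lying there. Then tip the blue angle chock from its short leg over onto its long leg, away from the tubes, and slide it up and press it home against the orange tube with about 8 N, no harder than a doorbell, and leave it snug there with the lower tubes tight together. Only then lay the green-capped tube gently in the groove on top of the two, all three parallel and centred across the rails; leave the other bench items alone.

Things in the scene. Friction and masses are not known exactly. Their poses are not given: they have to be found in the camera images.
- cradle: Fixed V-cradle, base 120 x 236 x 8 mm, origin under its middle, z up. Two rails 20 mm wide at x = -34 and +34 mm, open between. Tubes lie along its x across both. The rail tops form a lopsided V, root at y -100, z 26 mm: towards +y a floor rises 4 degrees for 212 mm (a tube laid on it rolls by itself to -y, to the root); towards -y a flank square to the floor, 33 mm high.
- cradle_low (a point): Where the orange tube's centre belongs, in the cradle: touching the grey-capped tube (whose centre is 30 mm nearer the root) on the floor. Axes as the cradle's. In the cradle frame y -56, z 44 mm; the floor is 15 mm below it.
- cradle_top (a point): Where the green tube's centre belongs, in the groove above the other two. Axes as the cradle's. In the cradle frame y -73, z 69 mm.
- cradle_snug (a point): Point on the rail floor where the chock's corner edge lies when snug against the orange tube. Axes as the cradle's. In the cradle frame y -40, z 30 mm.
- rack: Fixed white slant rack, base 130 x 150 mm, origin under its middle, z up. Holds two tubes at y -48 and +48 mm, centres at x 0, z 88 mm, raised 35 degrees from level in its x-z plane, caps up towards +x. Each lies open on top in two 12 mm wide V-saddles 38 mm either side of its centre, lower end on a stop; its middle is free all round to 20 mm below the axis. Lift out square to the tube's axis.
- tube_white_center (a point): Rigid rod, 30 mm diameter, 120 mm long, rounded ends (15 mm radius), about 80 g, same diameter all along. Site at its centre; its x axis runs along the tube towards the cap. Grey cap; lies in the root of the cradle's V from the start.
- tube_orange_center (a point): Rigid rod, 30 mm diameter, 120 mm long, rounded ends (15 mm radius), about 80 g, same diameter all along. Site at its centre; its x axis runs along the tube towards the cap. Orange cap; starts in either place of the rack.
- tube_green_center (a point): Rigid rod, 30 mm diameter, 120 mm long, rounded ends (15 mm radius), about 80 g, same diameter all along. Site at its centre; its x axis runs along the tube towards the cap. Green cap; starts in the other place of the rack.
- chock_heel (a point): Blue steel angle (L section), 100 mm long, legs 56 and 28 mm outside, 6 mm thick, 0.45 kg, loose on the rails. Site at mid-length of the outer corner edge; x along its length (as the cradle's x), z up the 56 mm leg, -y along the 28 mm leg. At the start it stands on the short leg, which points to the tubes (cradle -y), corner edge about 128 mm from the grey-capped tube's centre.
- chock_toe (a point): Outer edge of the chock's short leg, mid-length, 28 mm from the corner edge. If the long leg is pushed over to cradle +y by some 22 degrees, it falls about the corner edge onto the long leg; the short leg then stands up, outer face to the tubes, this edge on top. Slide it by the inside of the short leg, 10 to 15 mm above the floor (higher it rocks). Sliding takes 3 to 6 N.
- jar_at (a point): Bystander, not to be moved: small specimen jar with yellow lid, 44 mm across, 60 mm tall; point at its centre.
- timer_at (a point): Bystander, not to be moved: red bench timer, 50 x 60 x 22 mm; point at its centre.
- reagent_at (a point): Bystander, not to be moved: clear glass bottle with blue cap, 70 mm across, 100 mm tall; point at its centre.
- amber_at (a point): Bystander, not to be moved: amber bottle with black cap, 60 mm across, 95 mm tall; point at its centre.
- tipbox_at (a point): Bystander, not to be moved: blue pipette-tip box, 85 x 120 x 60 mm; point at its centre.
- beaker_at (a point): Bystander, not to be moved: white beaker, 70 mm across, 85 mm tall; point at its centre.
Not all that is in view belongs to the job. What is meant by the part that bears chock_heel is not yellow, and is the larger of those in its own colour.

How it is judged:
On the way, in this order (a step that is already met when the one before it is completed fails the run):
1. orange tube lies released on the rails against the grey-capped tube, centred within 20 mm and parallel (x of tube_orange_center in the frame of cradle between -0.02 and 0.02 m and angle between the x axis of tube_orange_center and the x axis of cradle, either way round below 0.12 rad and y of tube_orange_center in the frame of cradle between -0.0604 and -0.054 m and z of tube_orange_center in the frame of cradle between 0.04 and 0.048 m and contact force between the fingers and tube_orange below 0.1 N), for 0.2 s.
2. chock lies on its long leg and is pressed (over 1.5 N) on the orange tube, lower tubes touching, green tube not yet on the stack (x of tube_orange_center in the frame of cradle between -0.02 and 0.02 m and angle between the x axis of each of tube_orange_center, chock_heel and the x axis of cradle, either way round below 0.12 rad and y of tube_orange_center in the frame of cradle between -0.0604 and -0.054 m and z of tube_orange_center in the frame of cradle between 0.04 and 0.048 m and angle between chock_heel's own z axis and vertical between 1.37 and 1.63 rad and z of chock_toe in the frame of cradle above 0.05 m and z of chock_heel in the frame of cradle below 0.036 m and y of chock_heel in the frame of cradle between -0.0453 and -0.038 m and x of chock_heel in the frame of cradle between -0.02 and 0.02 m and contact force between chock and tube_orange above 1.5 N and distance between tube_green_center and tube_orange_center above 0.08 m), for 0.1 s.
At the end, for the whole second after the job is handed in: Parallel (0.12 rad) and centred on the rails (20 mm): grey-capped and orange tubes touching on the floor (2 mm), chock on its long leg, short leg up and snug to the orange tube (2 mm), green tube in the groove on top (5 mm); all released and still (x of tube_white_center in the frame of cradle between -0.02 and 0.02 m and angle between the x axis of each of tube_white_center, tube_orange_center, tube_green_center, chock_heel and the x axis of cradle, either way round below 0.12 rad and y of tube_white_center in the frame of cradle between -0.0887 and -0.0837 m and z of tube_white_center in the frame of cradle between 0.0384 and 0.0454 m and x of tube_orange_center in the frame of cradle between -0.02 and 0.02 m and y of tube_orange_center in the frame of cradle between -0.0604 and -0.054 m and z of tube_orange_center in the frame of cradle between 0.04 and 0.048 m and x of tube_green_center in the frame of cradle between -0.02 and 0.02 m and y of tube_green_center in the frame of cradle between -0.0779 and -0.0679 m and z of tube_green_center in the frame of cradle between 0.0648 and 0.0728 m and angle between chock_heel's own z axis and vertical between 1.37 and 1.63 rad and z of chock_toe in the frame of cradle above 0.05 m and z of chock_heel in the frame of cradle below 0.036 m and y of chock_heel in the frame of cradle between -0.0453 and -0.038 m and x of chock_heel in the frame of cradle between -0.02 and 0.02 m).
It fails at once if a tube dropped (over 0.5 m/s while out of the fingers) ((linear speed of tube_orange above 0.5 m/s and contact force between the fingers and tube_orange below 0.1 N) or (linear speed of tube_green above 0.5 m/s and contact force between the fingers and tube_green below 0.1 N)).
It fails at once if a tube struck hard on the cradle or the stack (over 45 N) (contact force between any of tube_orange, tube_green and cradle above 45 N or contact force between tube_green and tube_orange above 45 N or contact force between tube_green and tube_white above 45 N).
It fails at once if the chock forced against the orange tube (over 30 N) (contact force between chock and tube_orange above 30 N).
It fails at once if another bench item moved by more than 30 mm (distance of any of jar_at, timer_at, reagent_at, amber_at, tipbox_at, beaker_at from where it was at the start of the episode above 0.03 m).
It also fails if it takes over 72 s, if anything falls off the work surface, if the arm or the gripper's body presses on something with over 40 N, if the wrist force passes 120 N, or if a joint passes its speed limit or range.

## Working session

There is one attempt and no reset: what is moved stays moved. The work goes in short steps, Python scripts to look and compute and a tool call to move; the robot and the scene stay as the last step left them, time stands still between calls to the robot, and variables do not carry over. Pictures are saved under pics/ and viewed, and the job is handed in when it is done.

Besides the shell and the picture viewer there is one more tool, called after "Request:" by a JSON object that holds its "op" and its "data". drive_tool: Moves the arm, as the interface text tells. Its arguments: {"type":"object","properties":{"rows":{"type":"array","items":{"type":"array","items":{"type":"number"}}},"force":{"type":"number"}},"required":["rows"]}

```bash
mkdir -p pics; ls; python3 - <<'E'
from workcell import get_obs, imaging
import cv2,json
o=get_obs()
print({k:(v if not hasattr(v,'tolist') else v.tolist()) for k,v in o.items()})
for n in ("side","top","wrist"):
    c=imaging.get_calibration(n); print(n,{k:(v.tolist() if hasattr(v,'tolist') else v) for k,v in c.items()})
    cv2.imwrite(f"pics/{n}0.png",imaging.get_image(n))
E
```

```text
pics
{'time': 0.0, 'joints': [-0.9933778452436021, 0.3855892501608, 0.0065936441734000106, -0.0004896317301842681, -1.1939773206273165, -0.2586101440249482], 'joint_vel': [0.00026980948270171137, -0.0010654333428256199, -0.00028257503416292246, 0.0012543493403086982, -0.0008799555970684499, -0.0021157139349029103], 'joint_torque': [-0.00022942870600672904, -39.06651735305786, 18.74073028564453, 4.219827800989151, 0.011034816561732441, -0.0001868705612650956], 'position': [0.19572562951140238, -0.5929218951254922, 0.221428656031855], 'tcp_rot': [-0.41500794576992, 0.41368714038260573, 0.5734147763564403, -0.572561655270406], 'force': [-0.5157159845684599, -0.800531576267893, -0.14901557861456127], 'wrist_torque': [-0.0014160221848011627, -0.024900229050719286, 0.08085337691276585], 'finger_gap': 0.08690715320671719}
side {'camera_matrix': [[483.2795827391257, 0.0, 329.92712278027176], [0.0, 483.2795827391257, 237.91368996770774], [0.0, 0.0, 1.0]], 'xyz': [0.18462129884148656, 0.6812799330215217, 0.7303017129712158], 'orientation': [-0.23242640104902595, -0.0981851771725111, 0.4123879412618872, 0.8753706786160832]}
top {'camera_matrix': [[464.8231895376851, 0.0, 315.7761024697194], [0.0, 464.8231895376851, 235.43602004832837], [0.0, 0.0, 1.0]], 'xyz': [0.42448391047887307, 0.009962454140642191, 1.0317992556927176], 'orientation': [-0.6995176095732318, -0.04981353458613981, 0.05679847571769348, 0.7106107646420322]}
wrist {'camera_matrix': [[335.11695672340676, 0.0, 313.6056242621047], [0.0, 335.11695672340676, 238.43445247847401], [0.0, 0.0, 1.0]], 'T_tool_cam': [[0.9999987381852569, -0.0012423445765292254, -0.000990054466668118, 0.000998351590152824], [-0.0005661168711102407, 0.30362012000098293, -0.9527930007311541, -0.1630246317784948], [0.0014842976729904894, 0.9527923589694359, 0.30361903357641473, 0.08365203261714424], [0.0, 0.0, 0.0, 1.0]]}
```

View pics/top0.png

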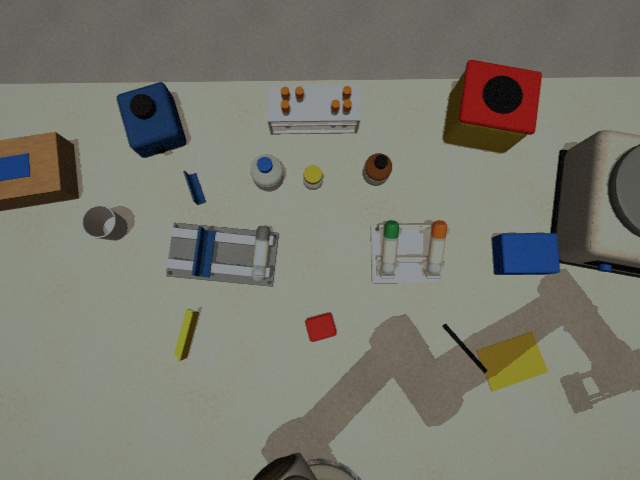

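View pics/side0.png

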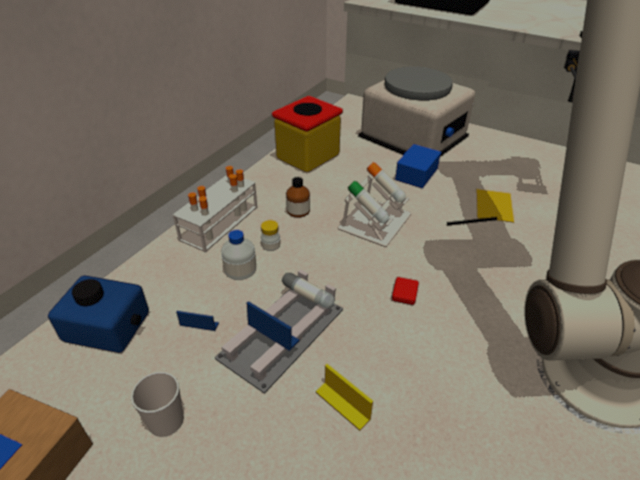

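View pics/wrist0.png

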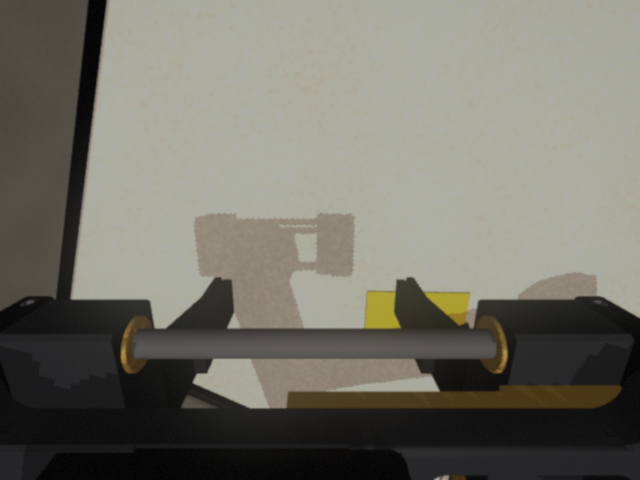

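Candidates for the chock, in the top view: a large blue angle on the cradle (203,252), a small blue piece on the bench (195,188) and a yellow angle (186,334). The one on the cradle fits, as it isn't yellow and is the larger of the two blue ones. I'll confirm this with a crop.

```bash
cat > h.py <<'E'
import numpy as np, cv2
from scipy.spatial.transform import Rotation as R
def rot(q): return R.from_quat([q[1],q[2],q[3],q[0]])
def cam(n,obs=None):
    from workcell import imaging
    c=imaging.get_calibration(n); K=np.array(c["camera_matrix"])
    if n=="wrist":
        T=np.eye(4); T[:3,:3]=rot(obs["tcp_rot"]).as_matrix(); T[:3,3]=obs["position"]; T=T@np.array(c["T_tool_cam"])
        return K,T[:3,:3],T[:3,3]
    return K,rot(c["orientation"]).as_matrix(),np.array(c["xyz"])
def ray(c,uv):
    K,Rm,p=c; d=np.linalg.inv(K)@np.array([uv[0],uv[1],1.0]); d=Rm@np.array([d[0],-d[1],-d[2]]); return p,d/np.linalg.norm(d)
def onz(c,uv,z):
    p,d=ray(c,uv); return p+d*(z-p[2])/d[2]
def proj(c,X):
    K,Rm,p=c; q=Rm.T@(np.asarray(X)-p); q=np.array([q[0],-q[1],-q[2]]); u=K@q; return u[:2]/u[2]
def two(c1,u1,c2,u2):
    p1,d1=ray(c1,u1);p2,d2=ray(c2,u2)
    s=np.linalg.lstsq(np.stack([d1,-d2],1),p2-p1,rcond=None)[0]
    a=p1+d1*s[0];b=p2+d2*s[1]; return (a+b)/2,np.linalg.norm(a-b)
E
python3 - <<'E'
import cv2
t=cv2.imread("pics/top0.png");s=cv2.imread("pics/side0.png")
a=cv2.resize(t[160:300,140:290],None,fx=5,fy=4.2,interpolation=cv2.INTER_CUBIC)[:600]
a=cv2.resize(t[165:295,150:290],None,fx=4.5,fy=4.5,interpolation=cv2.INTER_CUBIC);cv2.imwrite("pics/tc.png",a)
a=cv2.resize(t[205:295,360:460],None,fx=6,fy=6,interpolation=cv2.INTER_CUBIC);cv2.imwrite("pics/tr.png",a)
a=cv2.resize(s[260:395,200:355],None,fx=4.4,fy=4.4,interpolation=cv2.INTER_CUBIC);cv2.imwrite("pics/sc.png",a)
a=cv2.resize(s[150:250,330:420],None,fx=6,fy=6,interpolation=cv2.INTER_CUBIC);cv2.imwrite("pics/sr.png",a)
from h import *
o=[-0.41500794576992, 0.41368714038260573, 0.5734147763564403, -0.572561655270406]
print(rot(o).as_matrix().round(3))
E
```

```text
[[-0.313 -0.001 -0.95 ]
 [ 0.95   0.002 -0.313]
 [ 0.002 -1.     0.   ]]
```

View pics/tc.png

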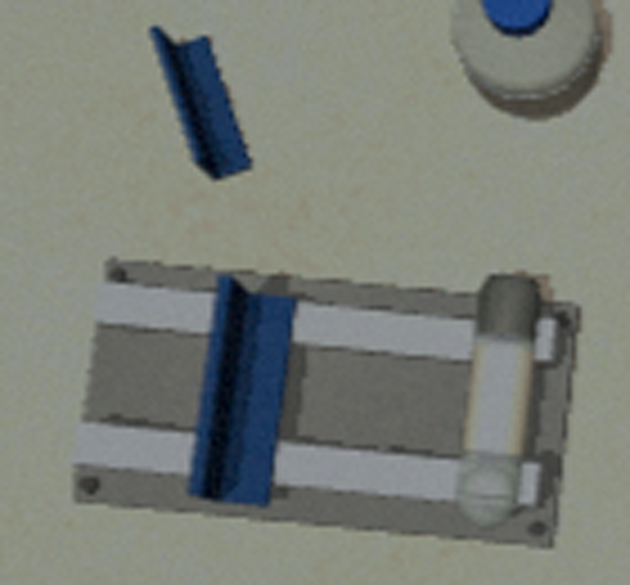

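View pics/tr.png

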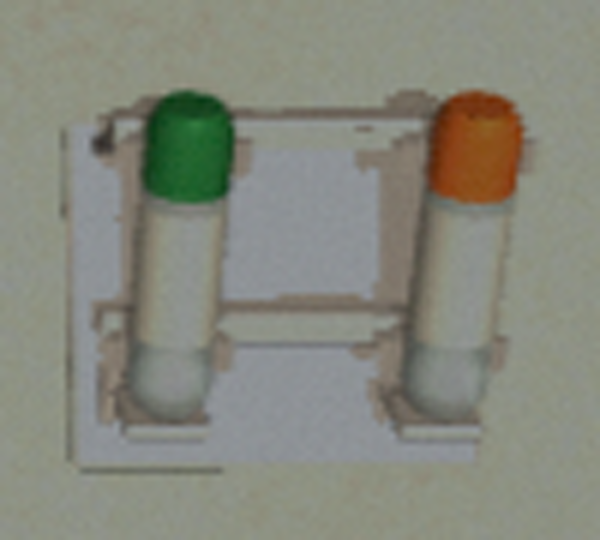

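View pics/sc.png

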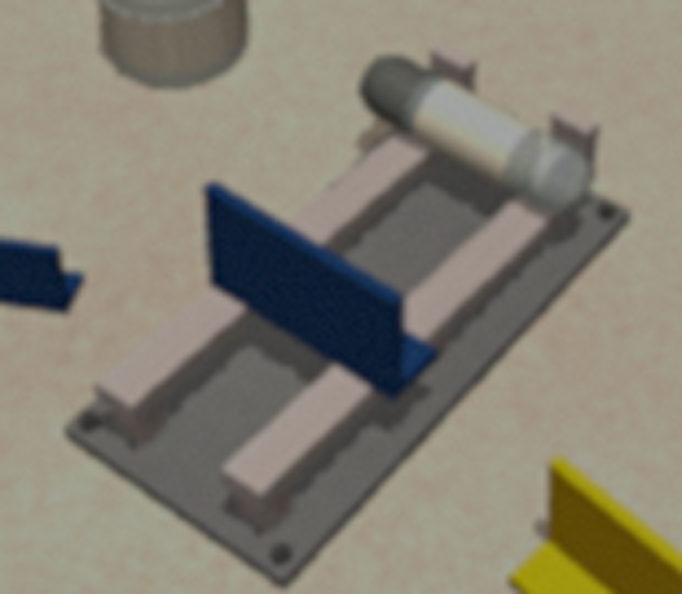

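View pics/sr.png

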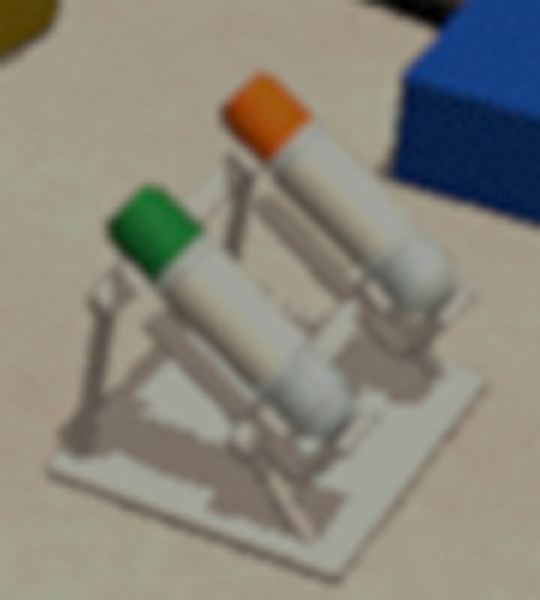

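```bash
python3 - <<'E'
from h import *
np.set_printoptions(precision=4,suppress=True)
T=cam("top");S=cam("side")
tc=lambda x,y:(x/4.5+150-.5*(1-1/4.5),y/4.5+165-.4)
sc=lambda x,y:(x/4.4+200-.4,y/4.4+260-.4)
tr=lambda x,y:(x/6+360-.4,y/6+205-.4)
sr=lambda x,y:(x/6+330-.4,y/6+150-.4)
P=[onz(T,tc(*p),.008) for p in [(108,262),(580,305),(552,547),(75,500)]]
print("cradle top",*P, np.mean(P,0)); c=np.mean(P,0)
y=(P[0]-P[1]+P[3]-P[2])[:2]; print("yaw", np.degrees(np.arctan2(-y[0],y[1])), np.linalg.norm(y)/2)
P2=[onz(S,sc(*p),.008) for p in [(68,432),(285,583),(628,213)]]; print("side",*P2,"mid",(P2[0]+P2[2])/2)
for n,a,b in [("Wcap",tc(508,305),sc(397,92)),("Wbot",tc(490,492),sc(555,172))]:
    print(n,onz(T,a,.042),two(T,a,S,b))
for n,a,b,z in [("Ocap",tr(477,135),sr(273,107),.1138),("Obot",tr(446,378),sr(415,275),.0622),("Gcap",tr(189,135),sr(163,220),.1138),("Gbot",tr(171,378),sr(315,398),.0622)]:
    print(n,onz(T,a,z),onz(S,b,z),two(T,a,S,b))
P=[onz(T,tr(*p),.006) for p in [(68,125),(72,468),(478,462)]];print("rack",*P,(P[0]+P[2])/2)
for n,a in [("toe bl",tc(268,505)),("toe tr",tc(297,297))]: print(n,onz(T,a,.038))
for n,a in [("top bl",tc(192,496)),("top tr",tc(222,275)),]: print(n,onz(T,a,.092))
E
```

```text
cradle top [0.6133 0.3152 0.008 ] [0.5882 0.0815 0.008 ] [0.4692 0.0956 0.008 ] [0.4957 0.3278 0.008 ] [0.5416 0.205  0.008 ]
yaw -6.3207874237149575 0.23439485238980412
side [0.6083 0.3152 0.008 ] [0.492  0.3282 0.008 ] [0.4672 0.096  0.008 ] mid [0.5377 0.2056 0.008 ]
Wcap [0.5833 0.1136 0.042 ] (array([0.5814, 0.1127, 0.0423]), np.float64(0.004071238952295821))
Wbot [0.494 0.122 0.042] (array([0.4927, 0.1212, 0.0448]), np.float64(0.0023344766997541893))
Ocap [ 0.5772 -0.2482  0.1138] [ 0.5703 -0.2578  0.1138] (array([ 0.5717, -0.2482,  0.1192]), np.float64(0.009801636670715335))
Obot [ 0.5001 -0.247   0.0622] [ 0.4985 -0.2493  0.0622] (array([ 0.4989, -0.247 ,  0.0636]), np.float64(0.0022154823340015993))
Gcap [ 0.5787 -0.1517  0.1138] [ 0.5717 -0.1619  0.1138] (array([ 0.5728, -0.1523,  0.1199]), np.float64(0.010168054569649988))
Gbot [ 0.5016 -0.151   0.0622] [ 0.4992 -0.1535  0.0622] (array([ 0.5   , -0.1512,  0.0636]), np.float64(0.003055633411264503))
rack [ 0.6012 -0.1255  0.006 ] [ 0.4736 -0.1226  0.006 ] [ 0.4734 -0.272   0.006 ] [ 0.5373 -0.1987  0.006 ]
toe bl [0.4898 0.2273 0.038 ]
toe tr [0.5894 0.2152 0.038 ]
top bl [0.4908 0.2496 0.092 ]
top tr [0.5911 0.2383 0.092 ]
```

The crop confirms it: the large blue angle stands on its short leg, which points toward the white tube. Green is at rack +y and orange at −y. I'll write the pose helper next.

```bash
cat >> h.py <<'E'
np.set_printoptions(precision=4,suppress=True)
CR=np.array([.540,.2053,0]); CY=np.radians(-6.4)
RCY=np.radians(-1.0)
Rc=R.from_euler('z',CY).as_matrix(); Rr=R.from_euler('z',RCY).as_matrix()
BASE=np.array([[0,0,-1],[1,0,0],[0,-1,0]],float) # columns tool x=+y, y=-z, z=-x
def cpt(x,y,z): return CR+Rc@np.array([x,y,z])
def c_in(p): return Rc.T@(np.asarray(p)-CR)
def tool(yaw,pitch=0,roll=0):
    # pitch: approach leans to +x when going down; roll: approach leans to +y going down
    return R.from_euler('z',yaw).as_matrix()@R.from_euler('y',-pitch).as_matrix()@R.from_euler('x',roll).as_matrix()@BASE
def rows(targets,obs=None):
    from workcell import get_obs
    o=obs or get_obs(); p0=np.array(o["position"]);R0=rot(o["tcp_rot"]).as_matrix()
    out=[]
    for p,Rt,h in targets:
        t=R0.T@(np.asarray(p)-p0)*100; w=R.from_matrix(R0.T@Rt).as_rotvec()
        out.append([*np.round(t,2).tolist(),*np.round(w,3).tolist(),h])
    for r in out: print(r)
    return out
def st():
    from workcell import get_obs
    o=get_obs();Rm=rot(o["tcp_rot"]).as_matrix()
    print("t",round(o["time"],2),"p",np.array(o["position"]),"ax",Rm[:,1],"xx",Rm[:,0],"F",np.array(o["force"]).round(2),"gap",round(o["finger_gap"],4),"cr",c_in(o["position"]))
    return o
E
python3 - <<'E'
from h import *
Rg=tool(RCY,np.radians(35)); print(Rg)
a=Rg[:,1]; C=np.array([.538,-.248,.088])
rows([(C-a*.10+a*.013,Rg,8.7),(C+a*.013,Rg,8.7)])
E
```

```text
[[ 0.0175  0.5735 -0.819 ]
 [ 0.9998 -0.01    0.0143]
 [ 0.     -0.8192 -0.5736]]
[23.68, 6.28, -38.6, -0.605, 0.325, 0.104, 8.7]
[21.78, 14.47, -44.02, -0.605, 0.325, 0.104, 8.7]
```

Request:
{"op": "drive_tool", "data": {"rows": [[3,0,-4.8,-0.075,0.04,0.013,8.7],[6,0,-9.6,-0.15,0.08,0.026,8.7],[9,0,-14.5,-0.225,0.12,0.039,8.7],[12,1,-19.3,-0.3,0.16,0.052,8.7],[15,2,-24.1,-0.375,0.2,0.065,8.7],[18,3.5,-29,-0.45,0.24,0.078,8.7],[21,5,-34,-0.53,0.285,0.091,8.7],[23.68,6.28,-38.6,-0.605,0.325,0.104,8.7]]}}

```text
time: 1.15
position: [0.4888, -0.2457, 0.1592]
tcp_rot: [-0.329, 0.633, 0.622, -0.322]
force: [1.6, 0.2, -0.1]
finger_gap: 0.087
```

```bash
python3 - <<'E'
from h import *
from workcell import *
o=st(); im=imaging.get_image("wrist"); cv2.imwrite("pics/w1.png",im)
E
```

```text
t 1.15 p [ 0.4888 -0.2457  0.1592] ax [ 0.5756 -0.0103 -0.8177] xx [0.0189 0.9998 0.0008] F [ 1.63  0.16 -0.06] gap 0.087 cr [-0.0006 -0.4539  0.1592]
```

View pics/w1.png

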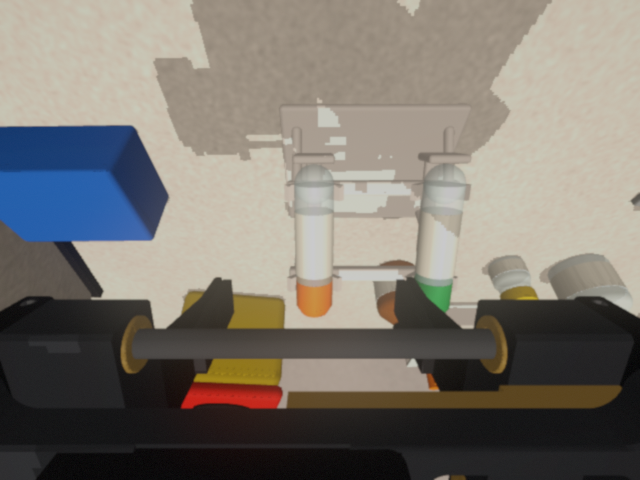

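```bash
python3 - <<'E'
from h import *
from workcell import *
o=get_obs(); W=cam("wrist",o)
u=np.array([np.cos(np.radians(35))*np.cos(RCY),np.cos(np.radians(35))*np.sin(RCY),np.sin(np.radians(35))])
for C in ([.538,-.248,.088],[.539,-.1515,.088]):
    C=np.array(C)
    print([proj(W,C+s*u) for s in (-.045,0,.045)])
im=cv2.imread("pics/w1.png"); cv2.imwrite("pics/w1c.png",cv2.resize(im[140:330,260:480],None,fx=3.4,fy=3.1))
E
```

```text
[array([302.6832, 188.8609]), array([303.3925, 246.4958]), array([304.0315, 298.4181])]
[array([433.3638, 187.7367]), array([427.2586, 245.434 ]), array([421.7585, 297.4121])]
```

View pics/w1c.png

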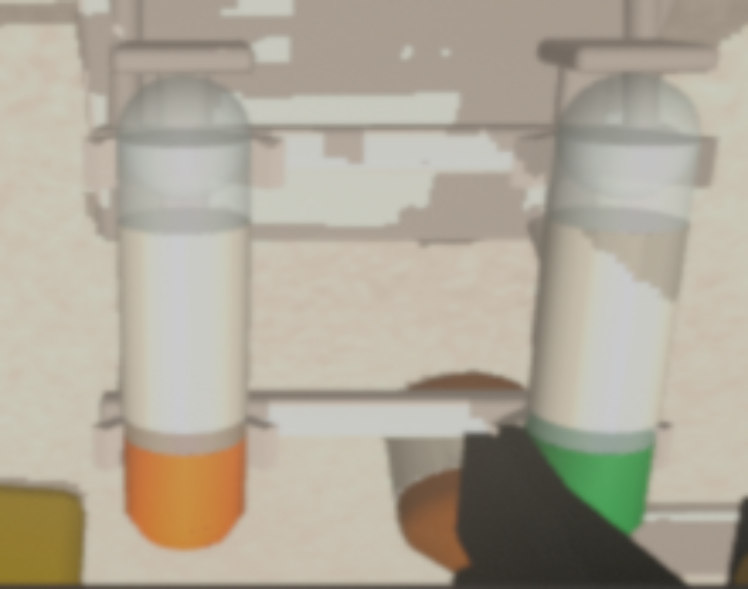

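```bash
python3 - <<'E'
from h import *
o=st();W=cam("wrist",o);print(o["joints"])
p=np.array(o["position"]);Rm=rot(o["tcp_rot"]).as_matrix()
for y in (0,.1): print(proj(W,p+Rm[:,1]*y))
r=[ray(W,(314.1,242)),ray(W,(439,242))]
Cs=np.array([.538,-.25,.088])
n=Rm[:,1]
for q,d in r: 
  X=q+d*((Cs-q)@n)/(d@n); print(X)
E
```

```text
t 1.2 p [ 0.4886 -0.2411  0.1559] ax [ 0.5728 -0.0048 -0.8197] xx [0.0172 0.9998 0.0062] F [-1.21  4.76 -3.28] gap 0.0868 cr [-0.0013 -0.4493  0.1559]
[-0.2812  0.135  -0.5209 -0.4579 -0.3567 -0.9235]
[311.1173 294.3968]
[311.8245 238.1948]
[ 0.5351 -0.2396  0.0859]
[ 0.5368 -0.1427  0.0865]
```

```bash
python3 - <<'E'
from h import *
from workcell import *
o=st(); im=imaging.get_image("wrist"); cv2.imwrite("pics/w2.png",im)
o2=st()
W=cam("wrist",o)
h=cv2.cvtColor(im,cv2.COLOR_BGR2HSV)
m=cv2.inRange(h,(5,150,120),(20,255,255)); m[:,:250]=0;m[:,380:]=0
x,y,w,hh=cv2.boundingRect(m); print("orange bbox",x,y,w,hh)
g=cv2.inRange(h,(45,100,60),(80,255,255)); print("green bbox",cv2.boundingRect(g))
E
```

```text
t 1.2 p [ 0.4886 -0.2411  0.1559] ax [ 0.5728 -0.0048 -0.8197] xx [0.0172 0.9998 0.0062] F [-1.21  4.76 -3.28] gap 0.0868 cr [-0.0013 -0.4493  0.1559]
t 1.25 p [ 0.4877 -0.2428  0.1566] ax [ 0.5701 -0.0046 -0.8216] xx [0.013  0.9999 0.0035] F [-0.63 -0.06 -1.16] gap 0.087 cr [-0.0021 -0.4511  0.1566]
orange bbox 250 288 75 101
green bbox (424, 289, 21, 21)
```

View pics/w2.png

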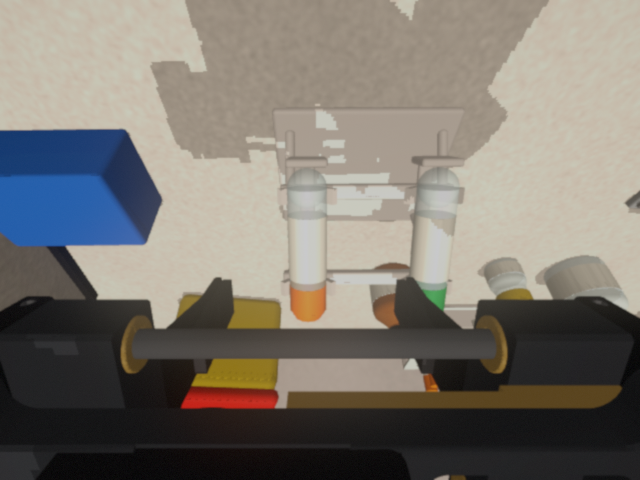

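```bash
python3 - <<'E'
from h import *
o={"position":[.4886,-.2411,.1559],"tcp_rot":None}
ax=np.array([.5728,-.0048,-.8197]);xx=np.array([.0172,.9998,.0062]);Rm=np.stack([xx,ax,np.cross(xx,ax)],1)
q=R.from_matrix(Rm).as_quat();o["tcp_rot"]=[q[3],*q[:3]]
W=cam("wrist",o);n=ax;Cs=np.array([.538,-.25,.088])
for px in [(307,187),(307.5,305),(437.5,187),(432,305)]:
  p,d=ray(W,px); print(p+d*((Cs-p)@n)/(d@n))
Rg=tool(RCY,np.radians(35)); a=Rg[:,1]; C=np.array([.5375,-.2457,.088])
rows([(C-a*.10+a*.013,Rg,8.7),(C+a*.013,Rg,8.7)])
E
```

```text
[ 0.5    -0.2442  0.0614]
[ 0.5799 -0.246   0.1173]
[ 0.5016 -0.148   0.062 ]
[ 0.5816 -0.1432  0.1179]
[-0.21, -0.22, -0.15, -0.004, 0.002, 0.005, 8.7]
[-0.26, 9.78, -0.19, -0.004, 0.002, 0.005, 8.7]
```

Request:
{"op": "drive_tool", "data": {"rows": [[-0.23,1.2,-0.13,-0.004,0.002,0.005,8.7],[-0.25,3,-0.15,-0.004,0.002,0.005,8.7],[-0.25,5,-0.17,-0.004,0.002,0.005,8.7],[-0.27,7,-0.18,-0.004,0.002,0.005,8.7],[-0.27,8.6,-0.18,-0.004,0.002,0.005,8.7],[-0.28,9.6,-0.18,-0.004,0.002,0.005,8.7],[-0.28,9.78,-0.18,-0.004,0.002,0.005,8.7],[-0.28,9.78,-0.18,-0.004,0.002,0.005,8.7]]}}

```text
time: 2.25
position: [0.5448, -0.2465, 0.0774]
tcp_rot: [-0.33, 0.633, 0.622, -0.323]
force: [-0.1, -0.6, -0.5]
finger_gap: 0.0867
```

```bash
python3 - <<'E'
from h import *
from workcell import *
o=st(); im=imaging.get_image("wrist"); cv2.imwrite("pics/w3.png",im);st()
E
```

```text
t 2.25 p [ 0.5448 -0.2465  0.0774] ax [ 0.5735 -0.0101 -0.8192] xx [0.018  0.9998 0.0002] F [-0.06 -0.6  -0.45] gap 0.0867 cr [ 0.0551 -0.4484  0.0774]
t 2.3 p [ 0.5448 -0.2463  0.0777] ax [ 0.5737 -0.0101 -0.819 ] xx [0.0178 0.9998 0.0001] F [0.65 0.16 0.38] gap 0.0873 cr [ 0.0551 -0.4483  0.0777]
```

View pics/w3.png

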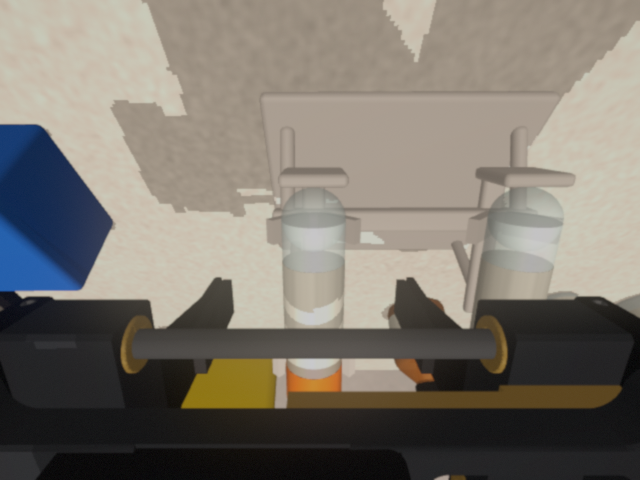

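The tube is centred between the fingers (column 313), so I'll close on it.

Request:
{"op": "drive_tool", "data": {"rows": [[0,0,0,0,0,0,2.5],[0,0,0,0,0,0,2.5],[0,0,0,0,0,0,2.5],[0,0,0,0,0,0,2.5],[0,0,0,0,0,0,2.5],[0,-0.5,0,0,0,0,2.5],[0,-1.5,0,0,0,0,2.5],[0,-3,0,0,0,0,2.5]], "force": 20}}

```text
time: 3.3
position: [0.5267, -0.2459, 0.1025]
tcp_rot: [-0.33, 0.633, 0.622, -0.324]
force: [-0.7, 0.1, -0.8]
finger_gap: 0.0294
```

```bash
python3 - <<'E'
from h import *
from workcell import *
o=st()
Rg=tool(RCY,np.radians(35)); a=Rg[:,1]
p=np.array(o["position"]); 
Rd=tool(CY)
up=cpt(0,-28e-3,.14)
print(up)
rows([(p-a*.10,Rg,2.5),([.50,-.1,.22],tool(-.05,np.radians(15)),2.5),(up,Rd,2.5)])
E
```

```text
t 3.3 p [ 0.5267 -0.2459  0.1025] ax [ 0.5729 -0.0097 -0.8196] xx [0.0178 0.9998 0.0006] F [-0.71  0.08 -0.8 ] gap 0.0294 cr [ 0.0371 -0.4499  0.1025]
[0.5369 0.1775 0.14  ]
[0.0, -10.0, 0.01, -0.001, -0.001, 0.0, 2.5]
[14.55, -11.3, -4.32, 0.348, 0.029, 0.014, 2.5]
[42.35, -2.9, -2.35, 0.61, 0.091, 0.029, 2.5]
```

Request:
{"op": "drive_tool", "data": {"rows": [[0,-3.5,0,0,0,0,2.5],[1,-7,-0.5,0,0,0,2.5],[4,-10,-2,0.1,0.01,0.004,2.5],[8.5,-11.5,-3,0.2,0.02,0.008,2.5],[13.5,-12,-4,0.3,0.03,0.012,2.5],[19,-11.5,-4.2,0.38,0.04,0.016,2.5],[24.5,-10.3,-4,0.44,0.05,0.02,2.5],[29.5,-8.5,-3.6,0.5,0.06,0.023,2.5]]}}

```text
time: 4.3
position: [0.5125, 0.0512, 0.1944]
tcp_rot: [-0.49, 0.548, 0.505, -0.452]
force: [0.9, -0.5, -0.6]
finger_gap: 0.0294
```

```bash
python3 - <<'E'
from h import *
st()
Rd=tool(CY)
rows([(cpt(0,-28e-3,.14),Rd,2.5),(cpt(0,-28e-3,.10),Rd,2.5)])
E
```

```text
t 4.3 p [0.5125 0.0512 0.1944] ax [ 0.1109 -0.0083 -0.9938] xx [0.0809 0.9967 0.0008] F [ 0.86 -0.55 -0.63] gap 0.0294 cr [-0.0101 -0.1562  0.1944]
[12.78, 5.57, -0.79, 0.111, 0.031, 0.002, 2.5]
[12.78, 9.55, -0.34, 0.111, 0.031, 0.002, 2.5]
```

Request:
{"op": "drive_tool", "data": {"rows": [[4,0.8,-0.3,0.03,0.01,0,2.5],[8,2,-0.5,0.06,0.02,0.001,2.5],[11,3.6,-0.7,0.09,0.027,0.002,2.5],[12.5,5,-0.79,0.111,0.031,0.002,2.5],[12.78,6.5,-0.7,0.111,0.031,0.002,2.5],[12.78,8,-0.5,0.111,0.031,0.002,2.5],[12.78,8,-0.5,0.111,0.031,0.002,2.5],[12.78,8,-0.5,0.111,0.031,0.002,2.5]]}}

```text
time: 5.3
position: [0.5368, 0.1769, 0.116]
tcp_rot: [-0.527, 0.527, 0.472, -0.471]
force: [0.2, -0.9, -0.8]
finger_gap: 0.0293
```

```bash
python3 - <<'E'
from h import *
from workcell import *
o=st(); 
for n in ("wrist","top","side"): cv2.imwrite(f"pics/{n}4.png",imaging.get_image(n))
t=cv2.imread("pics/top4.png")[165:295,150:290]; s=cv2.imread("pics/side4.png")[200:395,180:360]
cv2.imwrite("pics/c4.png",np.hstack([cv2.resize(t,None,fx=2.8,fy=3),cv2.resize(s,None,fx=2.2,fy=2)]))
E
```

```text
t 5.3 p [0.5368 0.1769 0.116 ] ax [ 0.0012  0.0005 -1.    ] xx [0.1123 0.9937 0.0007] F [ 0.17 -0.93 -0.8 ] gap 0.0293 cr [ 0.     -0.0286  0.116 ]
```

View pics/wrist4.png

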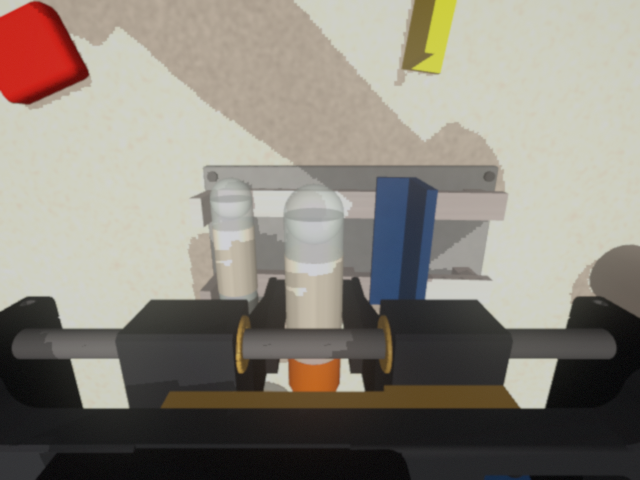

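View pics/c4.png

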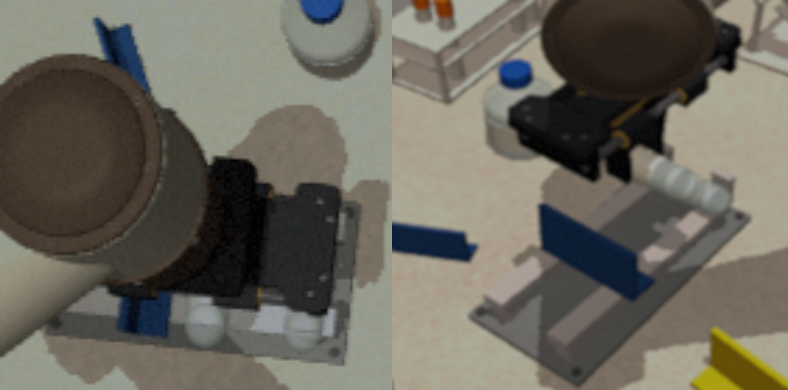

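```bash
python3 - <<'E'
from h import *
ax=np.array([.0012,.0005,-1.]);xx=np.array([.1123,.9937,.0007]);Rm=np.stack([xx,ax,np.cross(xx,ax)],1)
q=R.from_matrix(Rm).as_quat()
W=cam("wrist",{"position":[.5368,.1769,.116],"tcp_rot":[q[3],*q[:3]]})
for n,px,z in [("c1",(204,167),.008),("c2",(497,166),.008),("whitebot ctr",(231,203),.042),("toe",(376,180),.034),("toe2",(371,303),.034),("top in",(410,178),.092)]:
  X=onz(W,px,z); print(n,X,c_in(X))
E
```

```text
c1 [0.4704 0.0981 0.008 ] [-0.0572 -0.1143  0.008 ]
c2 [0.4954 0.3295 0.008 ] [-0.0581  0.1184  0.008 ]
whitebot ctr [0.4953 0.1232 0.042 ] [-0.0352 -0.0866  0.042 ]
toe [0.4917 0.2289 0.034 ] [-0.0506  0.0181  0.034 ]
toe2 [0.5913 0.2194 0.034 ] [0.0494 0.0197 0.034 ]
top in [0.4836 0.2378 0.092 ] [-0.0597  0.026   0.092 ]
```

Request:
{"op": "drive_tool", "data": {"rows": [[0,1,0,0,0,0,2.5],[0,2.5,0,0,0,0,2.5],[0,4,0,0,0,0,2.5],[0,5.5,0,0,0,0,2.5],[0,6.7,0,0,0,0,2.5],[0,7.5,0,0,0,0,2.5],[0,7.8,0,0,0,0,2.5],[0,7.8,0,0,0,0,2.5]]}}

```text
time: 6.45
position: [0.5373, 0.1769, 0.042]
tcp_rot: [-0.526, 0.528, 0.472, -0.471]
force: [-7.5, -3.0, 21.6]
finger_gap: 0.0299
```

Request:
{"op": "drive_tool", "data": {"rows": [[0,0.06,0,0,0,0,2.5],[0,0.12,0,0,0,0,2.5],[0,0.18,0,0,0,0,2.5],[0,0.24,0,0,0,0,2.5],[0,0.3,0,0,0,0,2.5],[0,0.35,0,0,0,0,2.5],[0,0.4,0,0,0,0,2.5],[0,0.4,0,0,0,0,2.5]]}}

```text
time: 7.45
position: [0.5381, 0.1772, 0.042]
tcp_rot: [-0.525, 0.528, 0.473, -0.471]
force: [-8.5, -0.5, 24.5]
finger_gap: 0.0292
```

```bash
python3 - <<'E'
from h import *
from workcell import *
o=st(); 
for n in ("wrist","side"): cv2.imwrite(f"pics/{n}5.png",imaging.get_image(n))
w=cv2.imread("pics/wrist5.png")[150:420]; s=cv2.imread("pics/side5.png")[220:395,180:380]
cv2.imwrite("pics/c5.png",np.vstack([w,cv2.resize(s,(370,324))[:, :].copy() if 0 else cv2.copyMakeBorder(cv2.resize(s,(370,324)),0,0,0,270,0)]))
E
```

```text
t 7.45 p [0.5381 0.1772 0.042 ] ax [ 0.0045 -0.0006 -1.    ] xx [ 0.1086  0.9941 -0.0001] F [-8.49 -0.55 24.48] gap 0.0292 cr [ 0.0012 -0.0281  0.042 ]
```

View pics/c5.png

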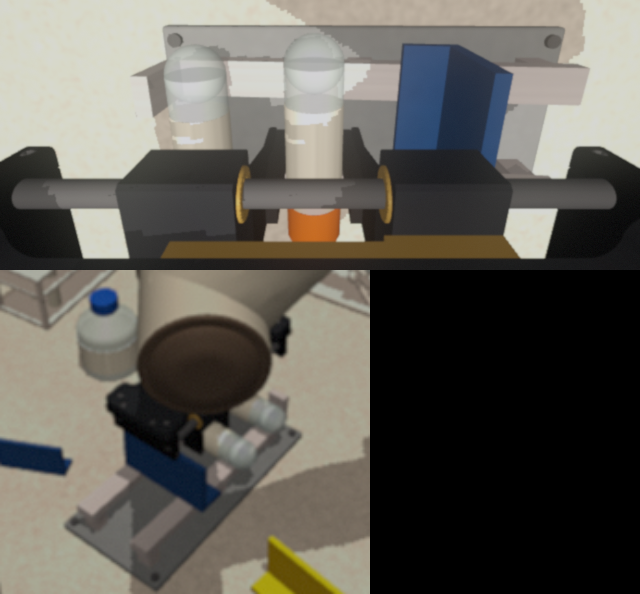

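Request:
{"op": "drive_tool", "data": {"rows": [[0,-0.05,0,0,0,0,2.5],[0,-0.1,0,0,0,0,2.5],[0,-0.15,0,0,0,0,2.5],[0,-0.2,0,0,0,0,2.5],[0,-0.25,0,0,0,0,2.5],[0,-0.3,0,0,0,0,2.5],[0,-0.3,0,0,0,0,2.5],[0,-0.3,0,0,0,0,2.5]]}}

```text
time: 8.55
position: [0.538, 0.1772, 0.045]
tcp_rot: [-0.525, 0.528, 0.473, -0.471]
force: [-0.3, -0.6, -0.3]
finger_gap: 0.0295
```

```bash
python3 - <<'E'
from h import *
from workcell import *
o=st(); print(o["wrist_torque"])
for n in ("wrist","side","top"): cv2.imwrite(f"pics/{n}6.png",imaging.get_image(n))
s=cv2.imread("pics/side6.png")[250:370,190:340]
cv2.imwrite("pics/c6.png",cv2.resize(s,None,fx=5,fy=5,interpolation=cv2.INTER_CUBIC))
w=cv2.imread("pics/wrist6.png")[150:330,120:600]
cv2.imwrite("pics/c6w.png",cv2.resize(w,None,fx=1.65,fy=1.65,interpolation=cv2.INTER_CUBIC))
E
```

```text
t 8.55 p [0.538  0.1772 0.045 ] ax [ 0.0045 -0.0006 -1.    ] xx [ 0.1086  0.9941 -0.0001] F [-0.33 -0.62 -0.34] gap 0.0295 cr [ 0.0012 -0.0281  0.045 ]
[-0.0137 -0.0176 -0.0032]
```

View pics/c6.png

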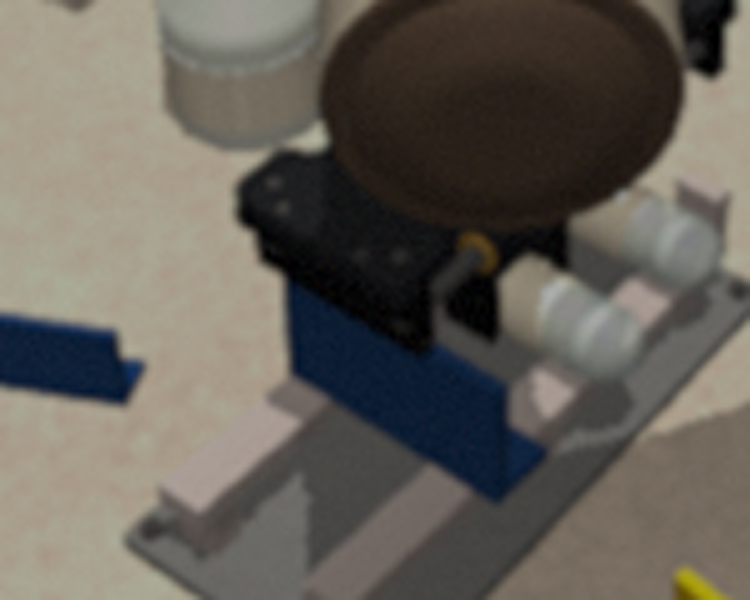

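View pics/c6w.png

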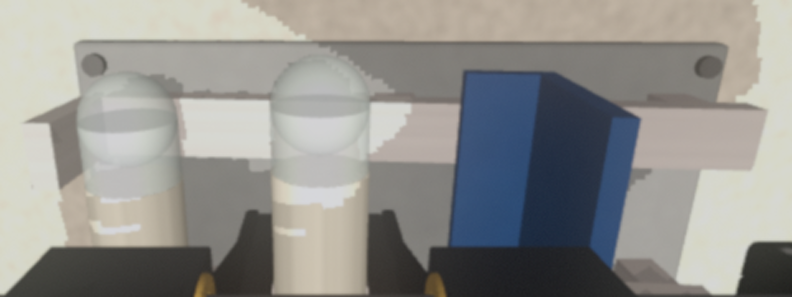

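```bash
python3 - <<'E'
from h import *
from workcell import *
o=st(); W=cam("wrist",o); Rm=rot(o["tcp_rot"]).as_matrix();p=np.array(o["position"])
for y in (-.008,-.013,-.018):
  for z in (.045,.060): print(y,z,proj(W,p+Rm@np.array([0,y,z])))
print("low silhouette", [proj(W,p+Rm@np.array([0,-.013+.015*np.sin(t),.045+.015*np.cos(t)])) for t in (0,-.5,-1)])
t=cv2.imread("pics/top6.png")[180:300,160:290]
cv2.imwrite("pics/c6t.png",cv2.resize(t,None,fx=5,fy=5,interpolation=cv2.INTER_CUBIC))
print(proj(cam("top"),cpt(0,.036,.09)),proj(cam("top"),cpt(-.05,.036,.092)),proj(cam("side"),cpt(-.05,.042,.092)),proj(cam("side"),cpt(.05,.042,.092)))
E
```

```text
t 8.7 p [0.5381 0.1772 0.045 ] ax [ 0.0046 -0.0005 -1.    ] xx [0.1086 0.9941 0.    ] F [ 0.47  0.32 -0.42] gap 0.0298 cr [ 0.0012 -0.0281  0.045 ]
-0.008 0.045 [311.13   217.8772]
-0.008 0.06 [311.1054 186.3774]
-0.013 0.045 [311.0589 220.5284]
-0.013 0.06 [311.0314 188.1101]
-0.018 0.045 [310.9833 223.348 ]
-0.018 0.06 [310.9525 189.9564]
low silhouette [array([311.0314, 188.1101]), array([310.9204, 195.0613]), array([310.8389, 209.3836])]
[197.321  248.6704] [193.7674 273.0638] [285.6596 328.574 ] [241.9926 302.1684]
```

View pics/c6t.png

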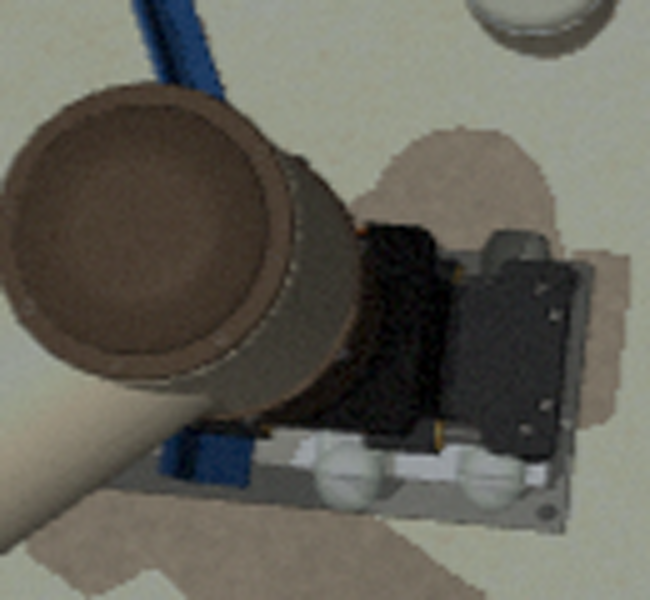

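```bash
python3 - <<'E'
from h import *
from workcell import *
o=get_obs(); S=cam("side"); Rm=rot(o["tcp_rot"]).as_matrix();p=np.array(o["position"])
for y in (-.003,-.013,-.023): print(y,proj(S,p+Rm@np.array([0,y,.0465])))
print("blk",[proj(S,p+Rm@np.array([x,-.05,z])) for x in (.03,.095) for z in(-.0375,.0375)])
print("blk70",[proj(S,p+Rm@np.array([x,-.07,z])) for x in (.03,.095) for z in(-.0375,.0375)])
s=cv2.imread("pics/side6.png")[270:350,235:345]
cv2.imwrite("pics/c6s.png",cv2.resize(s,None,fx=7,fy=7,interpolation=cv2.INTER_CUBIC))
E
```

```text
-0.003 [309.1306 318.8374]
-0.013 [309.1082 315.2222]
-0.023 [309.0855 311.5538]
blk [array([261.962 , 290.6252]), array([294.4408, 309.3549]), array([236.7203, 312.5968]), array([269.847 , 333.1795])]
blk70 [array([261.2119, 282.8112]), array([294.1653, 301.5259]), array([235.5367, 304.7351]), array([269.1555, 325.3303])]
```

View pics/c6s.png

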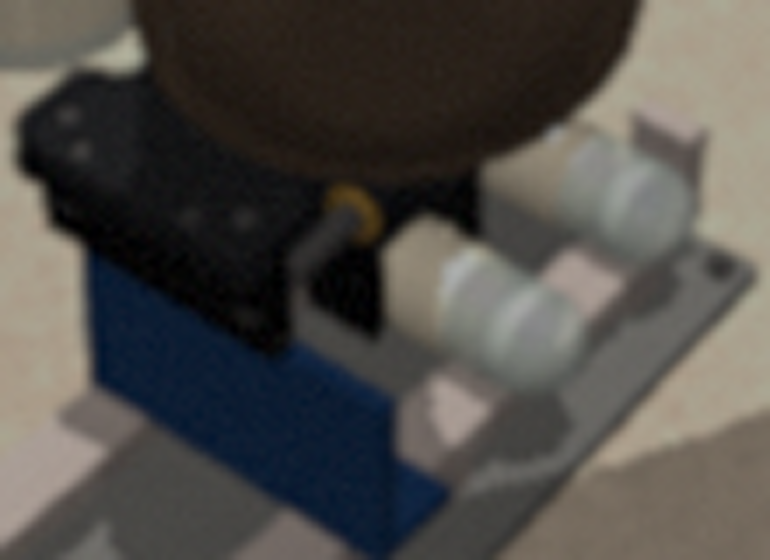

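Request:
{"op": "drive_tool", "data": {"rows": [[0,0.1,0,0,0,0,2.5],[0,0.2,0,0,0,0,2.5],[0,0.3,0,0,0,0,2.5],[0,0.4,0,0,0,0,2.5],[0,0.45,0,0,0,0,2.5],[0,0.45,0,0,0,0,2.5],[0,0.45,0,0,0,0,2.5],[0,0.45,0,0,0,0,2.5]]}}

```text
time: 9.7
position: [0.5381, 0.1772, 0.0422]
tcp_rot: [-0.525, 0.528, 0.473, -0.471]
force: [-3.1, -0.2, 8.5]
finger_gap: 0.0291
```

```bash
python3 - <<'E'
from h import *
from workcell import *
o=st(); print(o["wrist_torque"])
E
```

```text
t 9.7 p [0.5381 0.1772 0.0422] ax [ 0.005  -0.0007 -1.    ] xx [ 0.108   0.9941 -0.0002] F [-3.06 -0.18  8.54] gap 0.0291 cr [ 0.0012 -0.0281  0.0422]
[-0.1383  1.142  -0.0236]
```

```bash
python3 - <<'E'
from h import *
a=[cv2.imread(f"pics/{n}.png")[170:410,270:360] for n in ("w3","wrist4","wrist5","wrist6")]
cv2.imwrite("pics/cmp.png",cv2.resize(np.hstack(a),None,fx=2.2,fy=2.4,interpolation=cv2.INTER_CUBIC))
E
```

```text
(no output)
```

View pics/cmp.png

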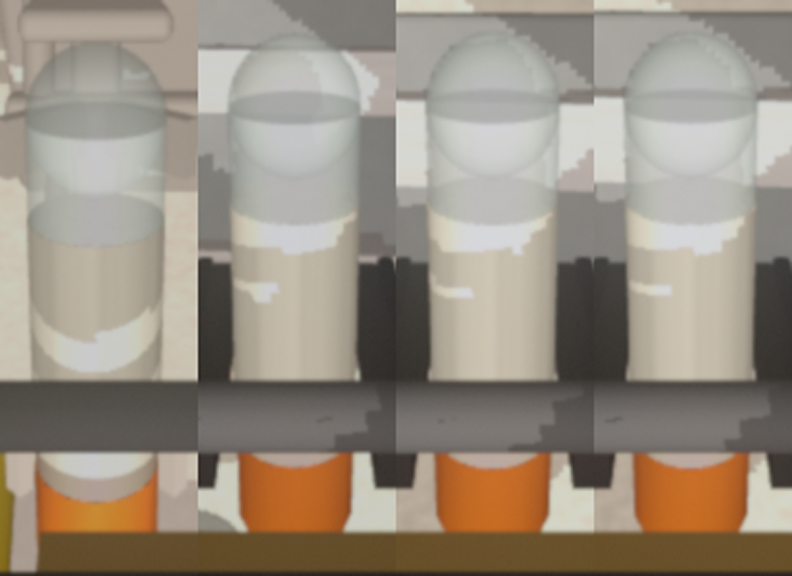

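The tube slid about 9 mm toward the fingertips. The hand had begun lifting before the fingers were fully closed. That accounts for contact at z 0.042: it's the tube on the rails, and the moment confirms it. I'll release it now.

Request:
{"op": "drive_tool", "data": {"rows": [[0,-0.08,0,0,0,0,2.5],[0,-0.08,0,0,0,0,2.9],[0,-0.08,0,0,0,0,3.2],[0,-0.08,0,0,0,0,3.5],[0,-0.08,0,0,0,0,3.8],[0,-0.08,0,0,0,0,3.8],[0,-0.08,0,0,0,0,3.8],[0,-0.08,0,0,0,0,3.8]], "force": 5}}

```text
time: 10.7
position: [0.5381, 0.1772, 0.043]
tcp_rot: [-0.525, 0.528, 0.473, -0.471]
force: [0.4, 0.1, -0.2]
finger_gap: 0.0382
```

```bash
python3 - <<'E'
from h import *
from workcell import *
o=st(); print(o["wrist_torque"])
cv2.imwrite("pics/wrist7.png",imaging.get_image("wrist"))
E
```

```text
t 10.7 p [0.5381 0.1772 0.043 ] ax [ 0.005  -0.0007 -1.    ] xx [ 0.108   0.9942 -0.0002] F [ 0.43  0.13 -0.17] gap 0.0382 cr [ 0.0012 -0.0281  0.043 ]
[-0.0221  0.012   0.029 ]
```

View pics/wrist7.png

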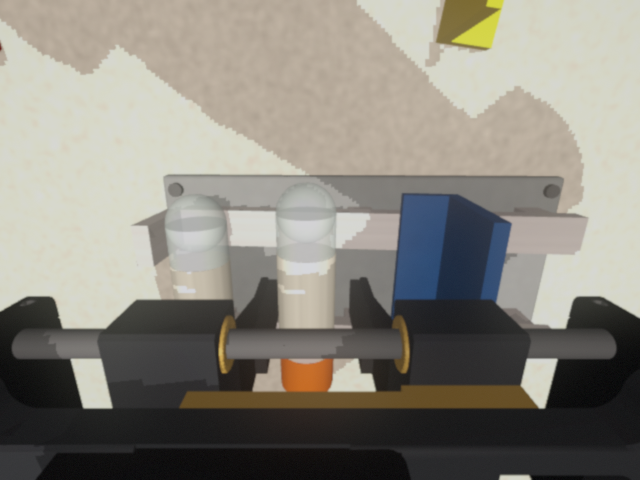

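Request:
{"op": "drive_tool", "data": {"rows": [[0,-0.2,0,0,0,0,3.8],[0,-0.5,0,0,0,0,3.8],[0,-0.9,0,0,0,0,3.8],[0,-1.6,0,0,0,0,3.8],[0,-3,0,0,0,0,3.8],[0,-5,0,0,0,0,3.8],[0,-7,0,0,0,0,3.8],[0,-9,0,0,0,0,3]]}}

```text
time: 11.75
position: [0.5378, 0.1774, 0.1348]
tcp_rot: [-0.525, 0.528, 0.474, -0.471]
force: [0.8, 0.6, -0.6]
finger_gap: 0.0339
```

```bash
python3 - <<'E'
from h import *
from workcell import *
o=st()
cv2.imwrite("pics/wrist8.png",imaging.get_image("wrist"))
s=imaging.get_image("side")[230:395,180:360];cv2.imwrite("pics/s8.png",cv2.resize(s,None,fx=3.5,fy=3.5))
E
```

```text
t 11.75 p [0.5378 0.1774 0.1348] ax [ 0.0061 -0.0001 -1.    ] xx [0.108  0.9942 0.0005] F [ 0.83  0.62 -0.56] gap 0.0339 cr [ 0.0009 -0.028   0.1348]
```

View pics/wrist8.png

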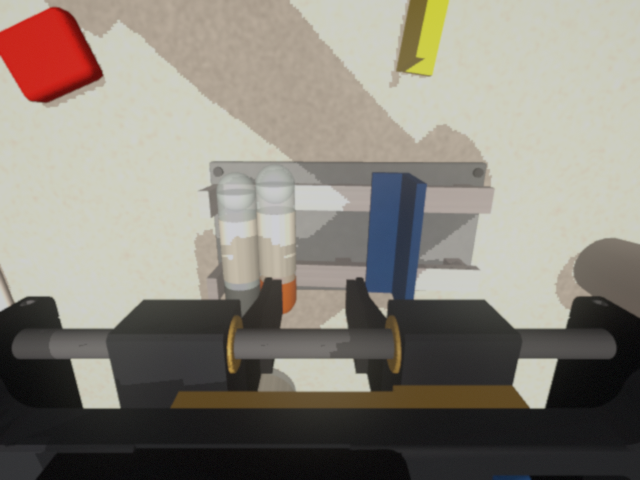

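View pics/s8.png

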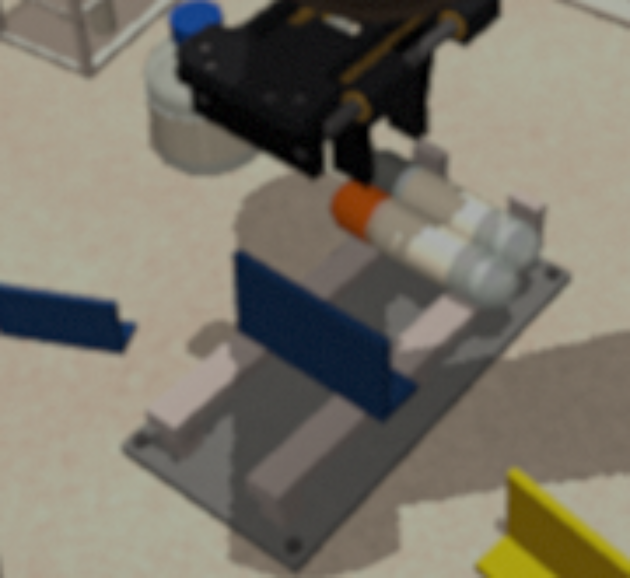

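Step 1 looks done: in wrist8 the orange tube (276,200) lies against the white one (238,200), parallel to it. Next I'll shut the fingers and tip the chock.

Request:
{"op": "drive_tool", "data": {"rows": [[1,0.3,0,0,0,0,0],[2,1.5,0,0,0,0,0],[2.6,3,0,0,0,0,0],[2.8,4.5,0,0,0,0,0],[2.8,5.3,0,0,0,0,0],[2.8,5.3,0,0,0,0,0],[2.8,5.3,0,0,0,0,0],[3.2,5.3,0,0,0,0,0]], "force": 20}}

```text
time: 12.85
position: [0.5436, 0.2101, 0.0842]
tcp_rot: [-0.524, 0.528, 0.476, -0.468]
force: [-0.5, -0.2, 0.2]
finger_gap: 0.0005
```

Request:
{"op": "drive_tool", "data": {"rows": [[0.8,0,0,0,0,0,0],[1.5,0,0,0,0,0,0],[2.1,0,0,0,0,0,0],[2.7,0,0,0,0,0,0],[3.3,0,0,0,0,0,0],[3.9,0,0,0,0,0,0],[4.5,0,0,0,0,0,0],[5,0,0,0,0,0,0]]}}

```text
time: 13.85
position: [0.5491, 0.2603, 0.0844]
tcp_rot: [-0.524, 0.528, 0.476, -0.468]
force: [-0.8, -0.2, -0.0]
finger_gap: 0.0003
```

```bash
python3 - <<'E'
from h import *
from workcell import *
o=st()
s=imaging.get_image("side")[230:395,180:360];cv2.imwrite("pics/s9.png",cv2.resize(s,None,fx=3.5,fy=3.5))
E
```

```text
t 13.85 p [0.5491 0.2603 0.0844] ax [ 0.0119  0.0032 -0.9999] xx [0.1079 0.9942 0.0045] F [-0.83 -0.18 -0.03] gap 0.0003 cr [0.0029 0.0557 0.0844]
```

View pics/s9.png

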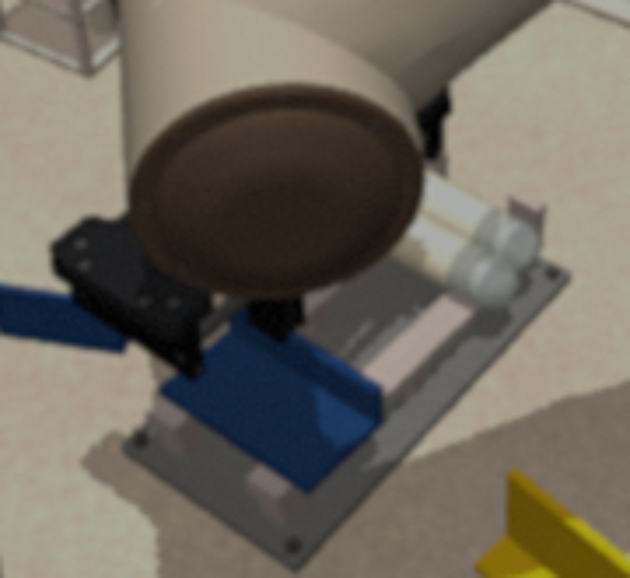

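Request:
{"op": "drive_tool", "data": {"rows": [[0,-1,0,0,0,0,0],[0.5,-2,0,0,0,0,0],[1.2,-2.5,0,0,0,0,0],[1.7,-2.5,0,0,0,0,0],[1.9,-2.5,0,0,0,0,0],[1.9,-2.5,0,0,0,0,0],[1.9,-2.5,0,0,0,0,0],[1.9,-2.5,0,0,0,0,0]]}}

```text
time: 14.9
position: [0.551, 0.2794, 0.1093]
tcp_rot: [-0.524, 0.528, 0.476, -0.468]
force: [-1.1, 0.2, 0.1]
finger_gap: 0.0005
```

```bash
python3 - <<'E'
from h import *
from workcell import *
o=st();print(o["tcp_rot"])
cv2.imwrite("pics/wrist10.png",imaging.get_image("wrist"))
E
```

```text
t 14.9 p [0.551  0.2794 0.1093] ax [ 0.0121  0.0032 -0.9999] xx [0.1076 0.9942 0.0045] F [-1.13  0.22  0.12] gap 0.0005 cr [0.0026 0.0749 0.1093]
[-0.5242  0.5282  0.4763 -0.4684]
```

View pics/wrist10.png

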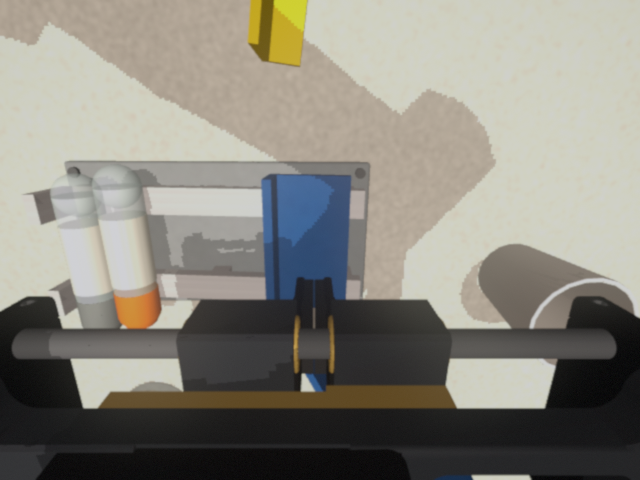

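```bash
python3 - <<'E'
from h import *
W=cam("wrist",{"position":[.551,.2794,.1093],"tcp_rot":[-0.5242,0.5282,0.4763,-0.4684]})
for n,px,z in [("toe near",(263,178),.064),("toe inner near",(275,176),.064),("toe far",(265,299),.064),("toe inner far",(278,299),.064),("long end near",(351,176),.046),("long end far",(347,299),.046),("c1",(67,163),.008),("c2",(369,163),.008)]:
  print(n,c_in(onz(W,px,z)))
E
```

```text
toe near [-0.0536  0.0449  0.064 ]
toe inner near [-0.0549  0.0523  0.064 ]
toe far [0.0297 0.0428 0.064 ]
toe inner far [0.0297 0.0518 0.064 ]
long end near [-0.0527  0.1011  0.046 ]
long end far [0.0393 0.1018 0.046 ]
c1 [-0.0563 -0.113   0.008 ]
c2 [-0.0575  0.119   0.008 ]
```

```bash
python3 - <<'E'
from h import *
T=cam("top")
for px in [(100,220),(84,222),(118,222)]: 
  X=onz(T,px,.085); print(X,c_in(X))
Rt=tool(CY,0,np.radians(-12)); print(Rt[:,1])
rows([(cpt(-.002,.082,.10),Rt,0),(cpt(-.002,.078,.049),Rt,0)])
E
```

```text
[0.6073 0.4439 0.085 ] [0.0403 0.2446 0.085 ]
[0.6036 0.4765 0.085 ] [0.033  0.2766 0.085 ]
[0.6026 0.4067 0.085 ] [0.0397 0.2071 0.085 ]
[-0.0232 -0.2066 -0.9781]
[0.71, 0.94, 0.47, 0.012, 0.003, 0.214, 0]
[0.28, 6.03, 0.53, 0.012, 0.003, 0.214, 0]
```

Request:
{"op": "drive_tool", "data": {"rows": [[0.3,0.4,0.2,0.004,0.001,0.07,0],[0.6,0.8,0.4,0.008,0.002,0.14,0],[0.71,1.2,0.5,0.012,0.003,0.214,0],[0.6,2.5,0.5,0.012,0.003,0.214,0],[0.5,4,0.5,0.012,0.003,0.214,0],[0.35,5.3,0.53,0.012,0.003,0.214,0],[0.28,6,0.53,0.012,0.003,0.214,0],[0.28,6,0.53,0.012,0.003,0.214,0]]}}

```text
time: 15.95
position: [0.5466, 0.2825, 0.0488]
tcp_rot: [-0.475, 0.574, 0.413, -0.524]
force: [0.1, -0.1, 0.7]
finger_gap: 0.0004
```

```bash
python3 - <<'E'
from h import *
o=st();Rt=tool(CY,0,np.radians(-12))
p=c_in(o["position"])
rows([(cpt(-.002,y,z),Rt,0) for y,z in [(.078,.047),(.068,.0465),(.058,.0458),(.048,.045)]])
E
```

```text
t 15.95 p [0.5466 0.2825 0.0488] ax [-0.0239 -0.2072 -0.978 ] xx [ 0.1097  0.9718 -0.2085] F [ 0.15 -0.08  0.71] gap 0.0004 cr [-0.002   0.0774  0.0488]
[0.09, 0.17, -0.0, -0.001, -0.001, -0.001, 0]
[-0.87, 0.42, -0.0, -0.001, -0.001, -0.001, 0]
[-1.84, 0.7, -0.0, -0.001, -0.001, -0.001, 0]
[-2.8, 0.99, -0.0, -0.001, -0.001, -0.001, 0]
```

Request:
{"op": "drive_tool", "data": {"rows": [[-0.3,0.2,0,0,0,0,0],[-0.7,0.35,0,0,0,0,0],[-1.1,0.48,0,0,0,0,0],[-1.4,0.57,0,0,0,0,0],[-1.7,0.66,0,0,0,0,0],[-2,0.75,0,0,0,0,0],[-2.3,0.84,0,0,0,0,0],[-2.6,0.93,0,0,0,0,0]]}}

```text
time: 16.95
position: [0.544, 0.2559, 0.0454]
tcp_rot: [-0.475, 0.574, 0.414, -0.523]
force: [1.0, 2.9, 0.4]
finger_gap: 0.0005
```

```bash
python3 - <<'E'
from h import *
from workcell import *
o=st();print(o["tcp_rot"])
cv2.imwrite("pics/wrist11.png",imaging.get_image("wrist"))
Rt=tool(CY,0,np.radians(-12))
rows([(cpt(-.002,y,.0445+.07*(y-.04)),Rt,0) for y in (.04,.02,.0)])
E
```

```text
t 16.95 p [0.544  0.2559 0.0454] ax [-0.0225 -0.2059 -0.9783] xx [ 0.1094  0.9722 -0.2071] F [1.   2.91 0.42] gap 0.0005 cr [-0.0016  0.0507  0.0454]
[-0.4751  0.5736  0.414  -0.5234]
[-0.97, 0.29, 0.02, 0.0, -0.001, 0.0, 0]
[-2.9, 0.85, 0.02, 0.0, -0.001, 0.0, 0]
[-4.83, 1.4, 0.02, 0.0, -0.001, 0.0, 0]
```

View pics/wrist11.png

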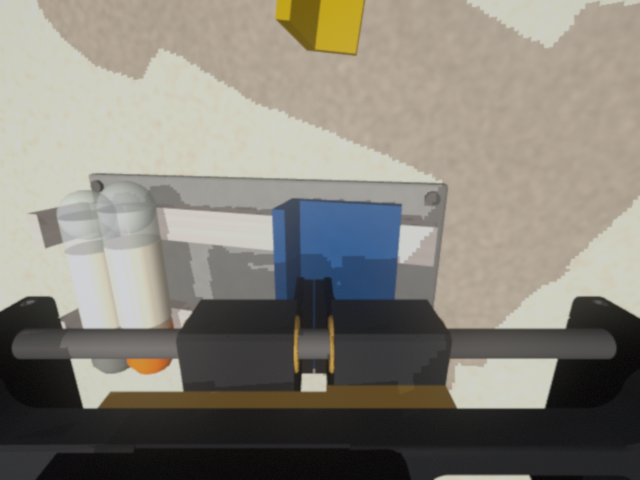

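```bash
python3 - <<'E'
from h import *
W=cam("wrist",{"position":[.544,.2559,.0454],"tcp_rot":[-0.4751,0.5736,0.414,-0.5234]})
for n,px,z in [("toe near",(274,209),.063),("inner near",(299,199),.063),("toe far",(273,299),.063),("long end near",(401,205),.044),("long end far",(397,300),.044),("c1",(92,175),.008),("c2",(446,185),.008)]:
  print(n,c_in(onz(W,px,z)))
E
```

```text
toe near [-0.0523  0.0371  0.063 ]
inner near [-0.0574  0.0489  0.063 ]
toe far [-0.0066  0.0349  0.063 ]
long end near [-0.0528  0.0937  0.044 ]
long end far [-0.0029  0.0956  0.044 ]
c1 [-0.057  -0.1124  0.008 ]
c2 [-0.0577  0.1187  0.008 ]
```

Request:
{"op": "drive_tool", "data": {"rows": [[-0.6,0.1,0,0,0,0,0],[-1.3,0.28,0,0,0,0,0],[-2.1,0.5,0,0,0,0,0],[-2.9,0.74,0,0,0,0,0],[-3.7,0.97,0,0,0,0,0],[-4.4,1.18,0,0,0,0,0],[-5,1.36,0,0,0,0,0],[-5.4,1.48,0,0,0,0,0]]}}

```text
time: 18.0
position: [0.5377, 0.1995, 0.0422]
tcp_rot: [-0.475, 0.574, 0.414, -0.523]
force: [1.2, 2.6, 0.1]
finger_gap: 0.0007
```

```bash
python3 - <<'E'
from h import *
from workcell import *
o=st();q=o["tcp_rot"];print(q)
im=imaging.get_image("wrist");cv2.imwrite("pics/wrist12.png",im)
s=imaging.get_image("side")[230:395,180:360];cv2.imwrite("pics/s12.png",cv2.resize(s,None,fx=3.5,fy=3.5))
E
```

```text
t 18.0 p [0.5377 0.1995 0.0422] ax [-0.0226 -0.2062 -0.9783] xx [ 0.1097  0.9721 -0.2074] F [1.25 2.59 0.09] gap 0.0007 cr [-0.0016 -0.006   0.0422]
[-0.4751  0.5737  0.4137 -0.5234]
```

View pics/wrist12.png

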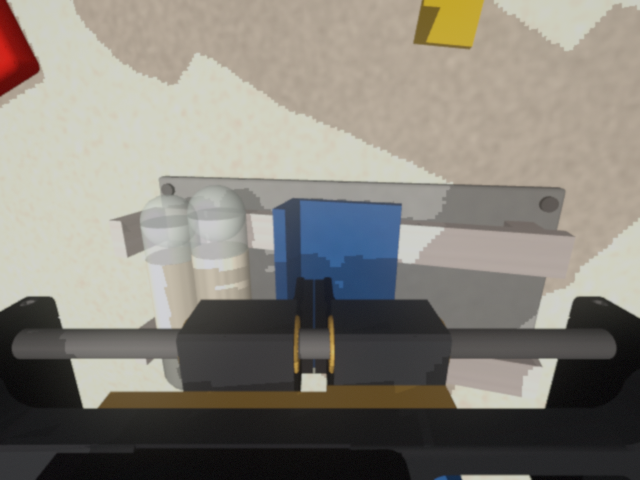

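View pics/s12.png

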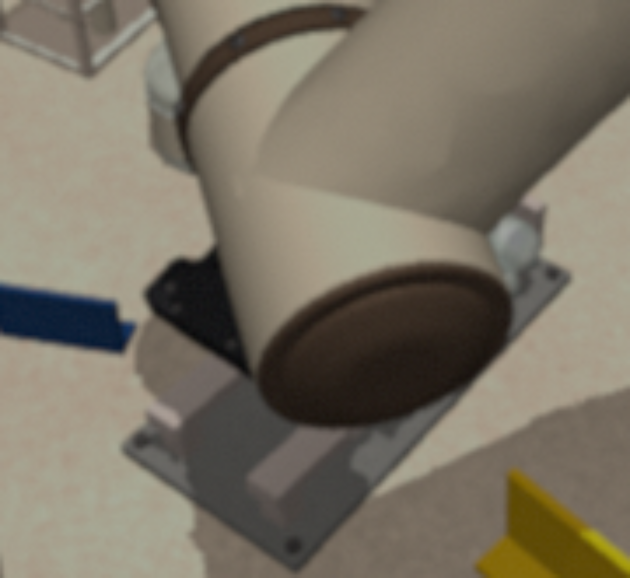

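Request:
{"op": "drive_tool", "data": {"rows": [[-0.3,0.09,0,0,0,0,0],[-0.6,0.17,0,0,0,0,0],[-0.9,0.26,0,0,0,0,0],[-1.05,0.3,0,0,0,0,0],[-1.2,0.34,0,0,0,0,0],[-1.3,0.37,0,0,0,0,0],[-1.4,0.4,0,0,0,0,0],[-1.45,0.41,0,0,0,0,0]]}}

```text
time: 19.1
position: [0.5357, 0.1841, 0.0412]
tcp_rot: [-0.475, 0.574, 0.413, -0.524]
force: [0.4, 3.5, 0.1]
finger_gap: 0.0006
```

```bash
python3 - <<'E'
from h import *
from workcell import *
o=st();q=o["tcp_rot"];print(q)
im=imaging.get_image("wrist");cv2.imwrite("pics/w13.png",cv2.resize(im[160:310,120:440],None,fx=2.4,fy=2.4))
E
```

```text
t 19.1 p [0.5357 0.1841 0.0412] ax [-0.0236 -0.2073 -0.978 ] xx [ 0.1099  0.9718 -0.2087] F [0.38 3.47 0.08] gap 0.0006 cr [-0.0019 -0.0216  0.0412]
[-0.475   0.5738  0.4131 -0.5238]
```

View pics/w13.png

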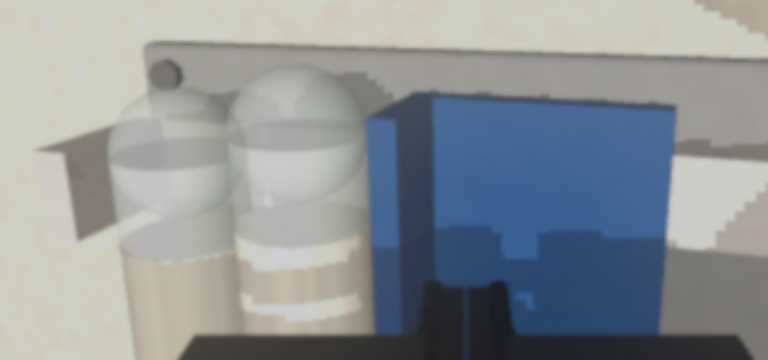

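Request:
{"op": "drive_tool", "data": {"rows": [[-0.04,0.01,0,0,0,0,0],[-0.08,0.02,0,0,0,0,0],[-0.12,0.03,0,0,0,0,0],[-0.16,0.04,0,0,0,0,0],[-0.2,0.05,0,0,0,0,0],[-0.24,0.06,0,0,0,0,0],[-0.27,0.07,0,0,0,0,0],[-0.3,0.08,0,0,0,0,0]]}}

```text
time: 20.15
position: [0.5353, 0.1808, 0.041]
tcp_rot: [-0.475, 0.574, 0.413, -0.524]
force: [-0.1, 1.9, -1.8]
finger_gap: 0.0004
```

Request:
{"op": "drive_tool", "data": {"rows": [[-0.03,0.01,0,0,0,0,0],[-0.06,0.02,0,0,0,0,0],[-0.09,0.02,0,0,0,0,0],[-0.12,0.03,0,0,0,0,0],[-0.15,0.04,0,0,0,0,0],[-0.18,0.05,0,0,0,0,0],[-0.2,0.05,0,0,0,0,0],[-0.2,0.05,0,0,0,0,0]]}}

```text
time: 21.15
position: [0.5351, 0.1787, 0.0409]
tcp_rot: [-0.475, 0.574, 0.413, -0.524]
force: [0.1, 2.6, -1.4]
finger_gap: 0.0004
```

```bash
python3 - <<'E'
from h import *
from workcell import *
o=st();q=o["tcp_rot"]
im=imaging.get_image("wrist");cv2.imwrite("pics/w14.png",cv2.resize(im[160:310,120:440],None,fx=2.4,fy=2.4))
E
```

```text
t 21.15 p [0.5351 0.1787 0.0409] ax [-0.0238 -0.2075 -0.9779] xx [ 0.1099  0.9717 -0.2089] F [ 0.15  2.63 -1.43] gap 0.0004 cr [-0.0019 -0.0269  0.0409]
```

View pics/w14.png

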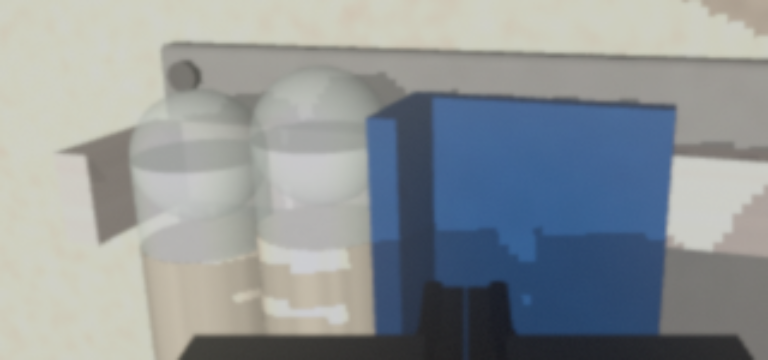

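Request:
{"op": "drive_tool", "data": {"rows": [[-0.03,0.01,0,0,0,0,0],[-0.06,0.02,0,0,0,0,0],[-0.09,0.02,0,0,0,0,0],[-0.11,0.03,0,0,0,0,0],[-0.13,0.04,0,0,0,0,0],[-0.15,0.04,0,0,0,0,0],[-0.17,0.05,0,0,0,0,0],[-0.17,0.05,0,0,0,0,0]]}}

```text
time: 22.2
position: [0.535, 0.1776, 0.0409]
tcp_rot: [-0.475, 0.574, 0.413, -0.524]
force: [-0.8, 5.1, 0.1]
finger_gap: 0.0005
```

Request:
{"op": "drive_tool", "data": {"rows": [[-0.05,0.01,0,0,0,0,0],[-0.09,0.02,0,0,0,0,0],[-0.12,0.03,0,0,0,0,0],[-0.14,0.03,0,0,0,0,0],[-0.16,0.04,0,0,0,0,0],[-0.18,0.04,0,0,0,0,0],[-0.2,0.05,0,0,0,0,0],[-0.2,0.05,0,0,0,0,0]]}}

```text
time: 23.2
position: [0.5351, 0.1775, 0.0409]
tcp_rot: [-0.476, 0.573, 0.415, -0.523]
force: [-3.3, 9.1, -0.9]
finger_gap: 0.0002
```

```bash
python3 - <<'E'
from h import *
o=st()
E
```

```text
t 23.2 p [0.5351 0.1775 0.0409] ax [-0.0212 -0.2034 -0.9789] xx [ 0.1097  0.9727 -0.2045] F [-3.25  9.06 -0.88] gap 0.0002 cr [-0.0018 -0.0282  0.0409]
```

Request:
{"op": "drive_tool", "data": {"rows": [[-0.1,0.02,0,0,0,0,0],[-0.18,0.03,0,0,0,0,0],[-0.22,0.04,0,0,0,0,0],[-0.25,0.05,0,0,0,0,0],[-0.25,0.05,0,0,0,0,0],[-0.25,0.05,0,0,0,0,0],[-0.25,0.05,0,0,0,0,0],[-0.25,0.05,0,0,0,0,0]]}}

```text
time: 24.2
position: [0.5352, 0.1774, 0.0409]
tcp_rot: [-0.476, 0.573, 0.417, -0.521]
force: [-4.2, 10.7, -1.3]
finger_gap: 0.0007
```

```bash
python3 - <<'E'
from h import *
from workcell import *
o=st();q=o["tcp_rot"];print(q)
im=imaging.get_image("wrist");cv2.imwrite("pics/w15.png",cv2.resize(im[160:310,120:440],None,fx=2.4,fy=2.4))
E
```

```text
t 24.2 p [0.5352 0.1774 0.0409] ax [-0.0189 -0.1994 -0.9797] xx [ 0.1095  0.9736 -0.2002] F [-4.17 10.69 -1.26] gap 0.0007 cr [-0.0017 -0.0283  0.0409]
[-0.4761  0.5728  0.4167 -0.5212]
```

View pics/w15.png

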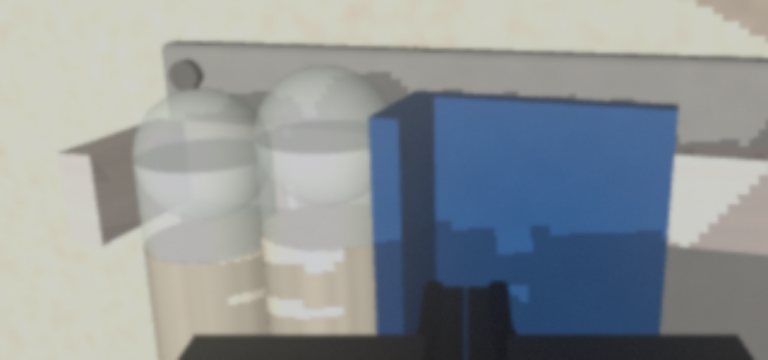

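Request:
{"op": "drive_tool", "data": {"rows": [[0.2,-0.05,0,0,0,0,0],[0.6,-0.15,0,0,0,0,0],[1.2,-0.4,0,0,0,0,0],[1.8,-1.5,0,0,0,0,0],[2,-3.5,0,0,0,0,0],[1.5,-6,0,0,0,0,0],[0.5,-9,0,0,0,-0.05,0],[-0.5,-12,0,0,0,-0.1,0]]}}

```text
time: 25.25
position: [0.5369, 0.1968, 0.161]
tcp_rot: [-0.502, 0.551, 0.445, -0.497]
force: [0.1, -0.4, 0.7]
finger_gap: 0.0003
```

```bash
python3 - <<'E'
from h import *
from workcell import *
o=st();q=o["tcp_rot"];print(q)
im=imaging.get_image("wrist");cv2.imwrite("pics/w16.png",im)
Rg=tool(RCY,np.radians(35)); a=Rg[:,1]; C=np.array([.5395,-.1495,.088])
rows([([.48,.05,.22],tool(-.06,np.radians(17)),4),(C-a*.10+a*.008,Rg,8.7)])
E
```

```text
t 25.25 p [0.5369 0.1968 0.161 ] ax [-0.0076 -0.0997 -0.995 ] xx [ 0.1101  0.9889 -0.0999] F [ 0.13 -0.4   0.72] gap 0.0003 cr [-0.0022 -0.0088  0.161 ]
[-0.5017  0.5507  0.4455 -0.4965]
[-15.69, -3.95, 4.18, -0.288, -0.037, -0.101, 4]
[-34.73, 3.56, 1.37, -0.604, -0.062, -0.12, 8.7]
```

View pics/w16.png

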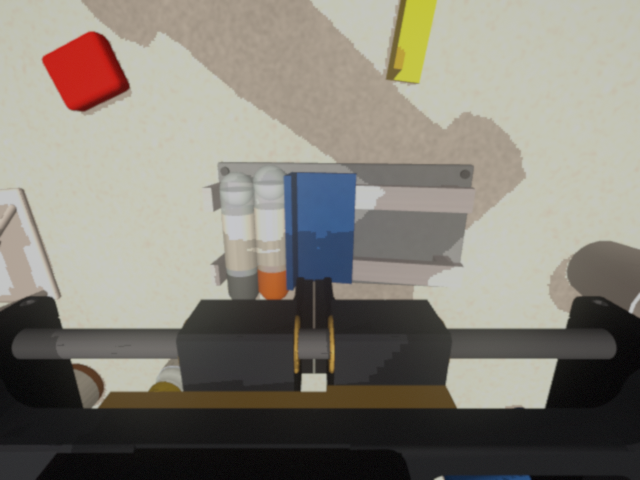

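Request:
{"op": "drive_tool", "data": {"rows": [[-4,-1.5,0.8,-0.05,0,-0.05,0],[-8,-3,1.8,-0.13,-0.02,-0.1,0],[-12,-4,3,-0.21,-0.03,-0.101,2],[-16,-4.3,4,-0.29,-0.037,-0.101,5],[-21,-4,4,-0.37,-0.04,-0.105,8.7],[-26,-3,3.4,-0.45,-0.05,-0.11,8.7],[-30,-1.5,2.6,-0.53,-0.055,-0.115,8.7],[-33,0.5,2,-0.6,-0.06,-0.12,8.7]]}}

```text
time: 26.3
position: [0.4811, -0.1324, 0.197]
tcp_rot: [-0.333, 0.63, 0.622, -0.325]
force: [26.6, 9.5, 6.6]
finger_gap: 0.0527
```

```bash
python3 - <<'E'
from h import *
from workcell import *
o=st()
s=imaging.get_image("top")[170:295,150:290];cv2.imwrite("pics/t17.png",cv2.resize(s,None,fx=5,fy=4.7))
Rg=tool(RCY,np.radians(35)); a=Rg[:,1]; C=np.array([.5395,-.1495,.088])
rows([(C-a*.10+a*.008,Rg,8.7)])
E
```

```text
t 26.3 p [ 0.4811 -0.1324  0.197 ] ax [ 0.5668 -0.0055 -0.8238] xx [0.0161 0.9999 0.0044] F [26.63  9.52  6.57] gap 0.0527 cr [-0.0209 -0.3421  0.197 ]
[-1.28, 2.96, 0.75, -0.021, -0.007, -0.0, 8.7]
```

View pics/t17.png

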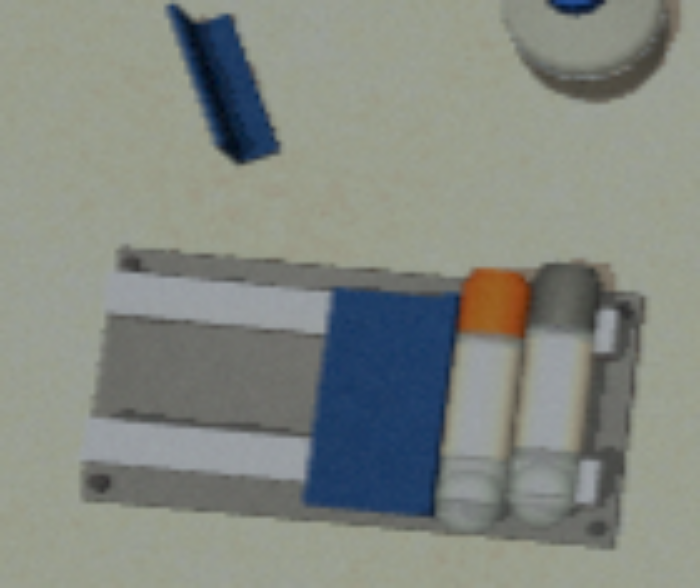

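Request:
{"op": "drive_tool", "data": {"rows": [[-0.6,0.8,0.3,-0.01,-0.003,0,8.7],[-1.1,1.8,0.6,-0.02,-0.006,0,8.7],[-1.28,2.7,0.75,-0.021,-0.007,0,8.7],[-1.28,2.96,0.75,-0.021,-0.007,0,8.7],[-1.28,2.96,0.75,-0.021,-0.007,0,8.7],[-1.28,2.96,0.75,-0.021,-0.007,0,8.7],[-1.28,2.96,0.75,-0.021,-0.007,0,8.7],[-1.28,2.96,0.75,-0.021,-0.007,0,8.7]]}}

```text
time: 27.35
position: [0.4868, -0.155, 0.1687]
tcp_rot: [-0.334, 0.627, 0.626, -0.323]
force: [-0.9, 0.5, -0.5]
finger_gap: 0.0874
```

```bash
python3 - <<'E'
from h import *
from workcell import *
o=st()
im=imaging.get_image("wrist");cv2.imwrite("pics/w18.png",im)
W=cam("wrist",o)
Rg=tool(RCY,np.radians(35)); a=Rg[:,1]; C=np.array([.5395,-.1495,.088])
u=-Rg[:,2]
print([proj(W,C+s*u) for s in (-.045,0,.045)])
E
```

```text
t 27.35 p [ 0.4868 -0.155   0.1687] ax [ 0.5682  0.0056 -0.8229] xx [0.0083 0.9999 0.0125] F [-0.9   0.5  -0.47] gap 0.0874 cr [-0.0127 -0.364   0.1687]
[array([318.2318, 180.7139]), array([317.934 , 236.5774]), array([317.6642, 287.199 ])]
```

View pics/w18.png

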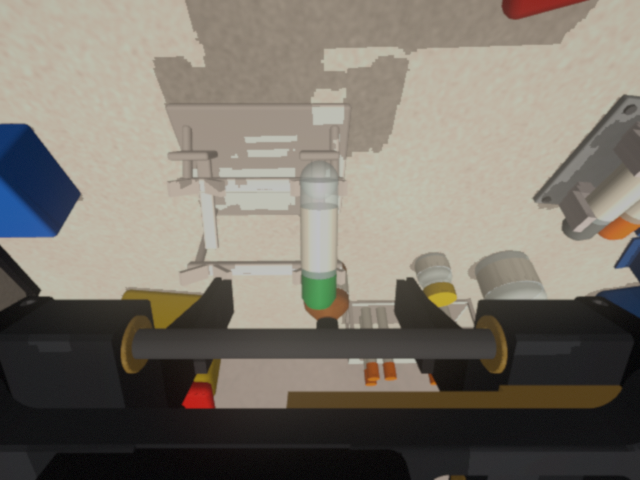

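```bash
python3 - <<'E'
from h import *
o=st()
Rg=tool(RCY,np.radians(35)); a=Rg[:,1]; C=np.array([.5395,-.149,.088])
rows([(C-a*.05+a*.008,Rg,8.7),(C+a*.008,Rg,8.7)])
E
```

```text
t 27.4 p [ 0.4868 -0.1551  0.1686] ax [ 0.5681  0.0055 -0.8229] xx [0.0083 0.9999 0.0125] F [-0.2   0.1  -0.15] gap 0.0872 cr [-0.0127 -0.3641  0.1686]
[0.62, 5.43, 0.28, -0.007, 0.0, 0.015, 8.7]
[0.54, 10.43, 0.24, -0.007, 0.0, 0.015, 8.7]
```

Request:
{"op": "drive_tool", "data": {"rows": [[0.3,1.3,0.2,-0.003,0,0.007,8.7],[0.6,3,0.28,-0.007,0,0.015,8.7],[0.62,5,0.28,-0.007,0,0.015,8.7],[0.6,7,0.26,-0.007,0,0.015,8.7],[0.57,9,0.25,-0.007,0,0.015,8.7],[0.54,10.2,0.24,-0.007,0,0.015,8.7],[0.54,10.43,0.24,-0.007,0,0.015,8.7],[0.54,10.43,0.24,-0.007,0,0.015,8.7]]}}

```text
time: 28.4
position: [0.5425, -0.163, 0.0817]
tcp_rot: [-0.335, 0.621, 0.634, -0.317]
force: [-0.8, 0.6, 1.4]
finger_gap: 0.0871
```

```bash
python3 - <<'E'
from h import *
from workcell import *
o=st()
im=imaging.get_image("wrist");cv2.imwrite("pics/w19.png",im)
Rg=tool(RCY,np.radians(35)); a=Rg[:,1]; C=np.array([.5395,-.149,.088])
rows([(C+a*.008,Rg,8.7)])
E
```

```text
t 28.4 p [ 0.5425 -0.163   0.0817] ax [ 0.5757  0.0291 -0.8171] xx [-0.0055  0.9995  0.0317] F [-0.77  0.59  1.36] gap 0.0871 cr [ 0.0436 -0.3657  0.0817]
[1.38, 0.17, -0.08, 0.003, 0.001, 0.039, 8.7]
```

View pics/w19.png

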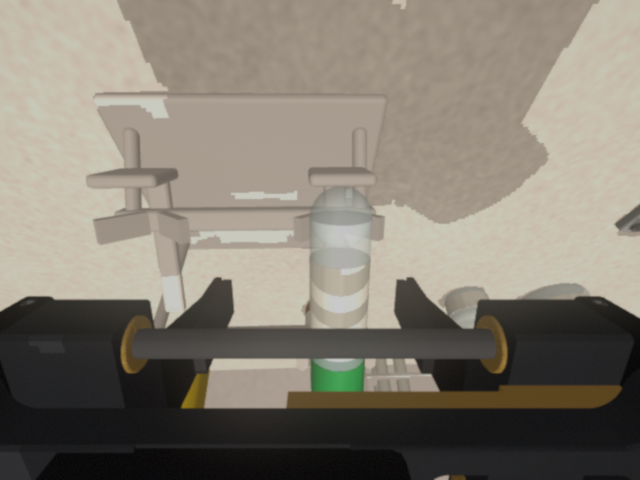

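```bash
python3 - <<'E'
from h import *
from workcell import *
o=get_obs();print(np.array(o["joints"]),np.array(o["joint_vel"]),np.array(o["joint_torque"]))
E
```

```text
[-0.1025  0.2884 -0.5387 -0.5819 -0.1605 -0.9245] [ 0.0027 -0.0077 -0.0016 -0.0041 -0.0004  0.0014] [ -0.0479 -27.9214  13.0269   2.4138   0.8919   0.0209]
```

Joint 5 has hit its −0.16 limit, so this pose isn't quite reachable at 35° of pitch. I'll grip at 28° pitch instead. The pads are parallel, so the tube is just held 7° off, which I can correct when placing.

```bash
python3 - <<'E'
from h import *
o=st()
Rg=tool(RCY,np.radians(28)); a=Rg[:,1]; C=np.array([.5395,-.149,.088])
rows([(C+a*.008,Rg,8.7)])
E
```

```text
t 28.45 p [ 0.5425 -0.1629  0.0819] ax [ 0.5761  0.0291 -0.8169] xx [-0.0056  0.9995  0.0316] F [0.57 0.5  0.37] gap 0.0872 cr [ 0.0435 -0.3657  0.0819]
[1.38, 0.17, 0.01, 0.125, 0.003, 0.039, 8.7]
```

Request:
{"op": "drive_tool", "data": {"rows": [[0.1,0.05,0,0.04,0.001,0.005,8.7],[0.3,0.1,0,0.08,0.001,0.01,8.7],[0.6,0.15,0,0.11,0.002,0.02,8.7],[0.9,0.17,0.01,0.125,0.003,0.03,8.7],[1.2,0.17,0.01,0.125,0.003,0.039,8.7],[1.38,0.17,0.01,0.125,0.003,0.039,8.7],[1.38,0.17,0.01,0.125,0.003,0.039,8.7],[1.38,0.17,0.01,0.125,0.003,0.039,8.7]]}}

```text
time: 29.45
position: [0.5448, -0.1554, 0.0864]
tcp_rot: [-0.374, 0.604, 0.605, -0.36]
force: [0.6, 0.4, 0.3]
finger_gap: 0.0867
```

```bash
python3 - <<'E'
from h import *
from workcell import *
o=st();print(np.array(o["joints"]))
im=imaging.get_image("wrist");cv2.imwrite("pics/w20.png",im[150:420])
E
```

```text
t 29.45 p [ 0.5448 -0.1554  0.0864] ax [ 0.4621  0.0112 -0.8868] xx [0.0088 0.9998 0.0172] F [0.63 0.39 0.3 ] gap 0.0867 cr [ 0.045  -0.3579  0.0864]
[ 0.0016  0.2857 -0.6445 -0.0656 -0.1605 -1.5232]
```

View pics/w20.png

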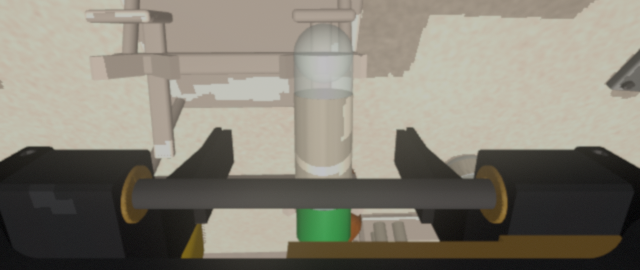

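```bash
python3 - <<'E'
from h import *
o=st()
Rg=tool(RCY,np.radians(32),np.radians(15)); a=Rg[:,1]; C=np.array([.5395,-.149,.088]);print(a)
rows([(C-a*.022,Rg,7),(C+a*.008,Rg,7)])
E
```

```text
t 29.5 p [ 0.5448 -0.1554  0.0863] ax [ 0.462   0.0112 -0.8868] xx [0.0087 0.9998 0.0171] F [-0.29  0.2   0.48] gap 0.0869 cr [ 0.045  -0.3579  0.0863]
[ 0.5163  0.2498 -0.8192]
[0.11, -2.51, 0.57, -0.078, -0.011, -0.242, 7]
[0.83, 0.39, 0.34, -0.078, -0.011, -0.242, 7]
```

Request:
{"op": "drive_tool", "data": {"rows": [[0,-1.2,0.2,0,0,0,7.5],[0,-2.4,0.4,-0.02,-0.003,-0.06,7],[0.05,-2.5,0.5,-0.04,-0.006,-0.12,7],[0.1,-2.5,0.57,-0.06,-0.009,-0.18,7],[0.11,-2.51,0.57,-0.078,-0.011,-0.242,7],[0.11,-2.51,0.57,-0.078,-0.011,-0.242,7],[0.11,-2.51,0.57,-0.078,-0.011,-0.242,7],[0.11,-2.51,0.57,-0.078,-0.011,-0.242,7]]}}

```text
time: 30.5
position: [0.5278, -0.1536, 0.1061]
tcp_rot: [-0.387, 0.538, 0.689, -0.292]
force: [1.1, 0.7, -1.2]
finger_gap: 0.0703
```

```bash
python3 - <<'E'
from h import *
from workcell import *
o=st();print(np.array(o["joints"]))
im=imaging.get_image("wrist");cv2.imwrite("pics/w21.png",im[150:420])
Rg=tool(RCY,np.radians(32),np.radians(15)); a=Rg[:,1]; C=np.array([.5395,-.149,.088])
rows([(C-a*.022,Rg,7),(C+a*.008,Rg,7)])
W=cam("wrist",o);u=-tool(RCY,np.radians(35))[:,2]
print([proj(W,C+s*u) for s in (-.045,0,.045)])
E
```

```text
t 30.5 p [ 0.5278 -0.1536  0.1061] ax [ 0.5158  0.2497 -0.8195] xx [-0.121   0.9682  0.2189] F [ 1.07  0.7  -1.17] gap 0.0703 cr [ 0.0279 -0.3581  0.1061]
[-0.2932  0.2781 -0.3786 -0.7809 -0.584  -0.6256]
[-0.09, -0.01, -0.02, -0.001, 0.001, 0.0, 7]
[-0.09, 2.99, -0.02, -0.001, 0.001, 0.0, 7]
[array([308.4804, 203.833 ]), array([309.6569, 278.24  ]), array([310.707, 344.65 ])]
```

View pics/w21.png

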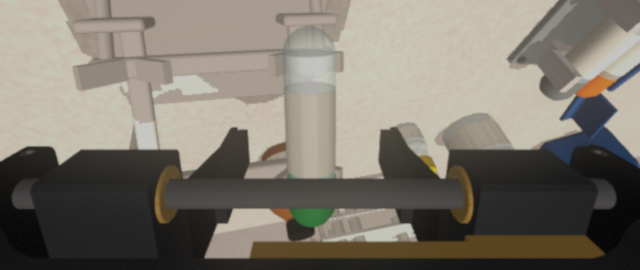

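Request:
{"op": "drive_tool", "data": {"rows": [[-0.05,0.8,-0.02,0,0,0,7],[-0.08,1.6,-0.02,0,0,0,7],[-0.08,2.4,-0.02,0,0,0,7],[-0.08,2.9,-0.02,0,0,0,7],[-0.08,3,-0.02,0,0,0,7],[-0.08,3,-0.02,0,0,0,7],[-0.08,3,-0.02,0,0,0,2.5],[-0.08,3,-0.02,0,0,0,2.5]], "force": 20}}

```text
time: 31.55
position: [0.5437, -0.147, 0.0817]
tcp_rot: [-0.387, 0.538, 0.689, -0.292]
force: [0.3, 0.1, -0.2]
finger_gap: 0.0569
```

Request:
{"op": "drive_tool", "data": {"rows": [[0,0,0,0,0,0,2.5],[0,0,0,0,0,0,2.5],[0,0,0,0,0,0,2.5],[0,0,0,0,0,0,2.5],[0,0,0,0,0,0,2.5],[0,0,0,0,0,0,2.5],[0,0,0,0,0,0,2.5],[0,0,0,0,0,0,2.5]]}}

```text
time: 32.55
position: [0.5437, -0.148, 0.0817]
tcp_rot: [-0.386, 0.539, 0.689, -0.292]
force: [-1.2, -5.7, -0.3]
finger_gap: 0.0293
```

```bash
python3 - <<'E'
from h import *
from workcell import *
o=st();print(np.array(o["joints"]))
im=imaging.get_image("wrist");cv2.imwrite("pics/w22.png",im[150:420])
C=np.array([.5395,-.149,.088]);Rm=rot(o["tcp_rot"]).as_matrix();print("C in tool",Rm.T@(C-o["position"]))
u=tool(0,np.radians(35))[:,1]
# lift 10cm along tube-normal, in tool axes
print(Rm.T@(-tool(RCY,np.radians(35))[:,1])*10)
E
```

```text
t 32.55 p [ 0.5437 -0.148   0.0817] ax [ 0.5169  0.2478 -0.8194] xx [-0.1205  0.9687  0.2169] F [-1.15 -5.67 -0.34] gap 0.0293 cr [ 0.0431 -0.3507  0.0817]
[-0.281   0.334  -0.3654 -0.8261 -0.5453 -0.5803]
C in tool [ 0.0009 -0.0076  0.0002]
[ 2.565  -9.6517  0.5158]
```

View pics/w22.png

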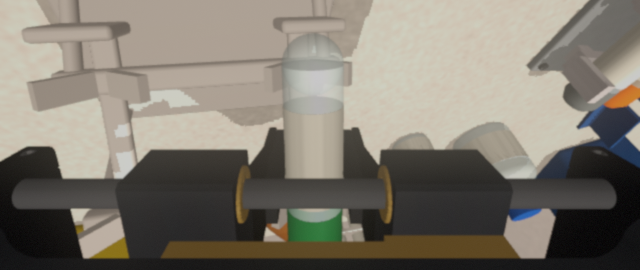

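Request:
{"op": "drive_tool", "data": {"rows": [[0.13,-0.5,0.03,0,0,0,2.5],[0.38,-1.45,0.08,0,0,0,2.5],[0.77,-2.9,0.15,0,0,0,2.5],[1.28,-4.8,0.26,0,0,0,2.5],[1.8,-6.8,0.36,0,0,0,2.5],[2.3,-8.7,0.46,0,0,0,2.5],[2.57,-9.65,0.52,0,0,0,2.5],[2.57,-9.65,0.52,0,0,0,2.5]]}}

```text
time: 33.6
position: [0.4862, -0.1468, 0.1646]
tcp_rot: [-0.386, 0.539, 0.689, -0.292]
force: [0.1, 0.1, -0.3]
finger_gap: 0.0295
```

```bash
python3 - <<'E'
from h import *
from workcell import *
o=st()
im=imaging.get_image("wrist");cv2.imwrite("pics/w23.png",im[150:420])
Rp=tool(CY,np.radians(-3))
rows([([.50,-.02,.21],tool(-.06,np.radians(15),np.radians(7)),2.5),(cpt(.003,-.073,.13),Rp,2.5)])
E
```

```text
t 33.6 p [ 0.4862 -0.1468  0.1646] ax [ 0.5183  0.2476 -0.8186] xx [-0.121   0.9688  0.2164] F [ 0.07  0.06 -0.28] gap 0.0295 cr [-0.0143 -0.3559  0.1646]
[13.11, 0.08, -3.44, 0.285, 0.096, 0.153, 2.5]
[25.72, 12.21, -1.94, 0.596, 0.173, 0.275, 2.5]
```

View pics/w23.png

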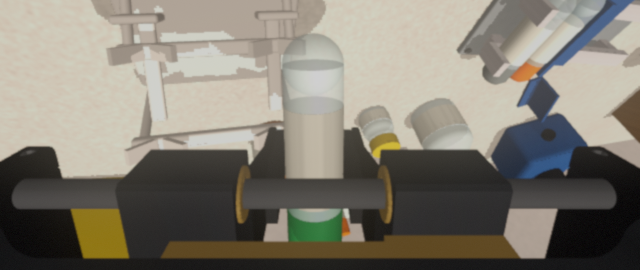

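Request:
{"op": "drive_tool", "data": {"rows": [[3,-0.8,-1,0.06,0.02,0.03,2.5],[7,-1,-2,0.13,0.045,0.07,2.5],[11.5,-0.6,-3,0.22,0.075,0.115,2.5],[15,1,-3.3,0.32,0.1,0.165,2.5],[18.5,3.5,-3.2,0.42,0.125,0.205,2.5],[21.5,6.3,-2.8,0.5,0.148,0.24,2.5],[24,9,-2.3,0.56,0.163,0.26,2.5],[25.4,11,-2,0.596,0.173,0.275,2.5]]}}

```text
time: 34.65
position: [0.5297, 0.1283, 0.1372]
tcp_rot: [0.541, -0.512, -0.458, 0.485]
force: [0.5, 0.0, -0.3]
finger_gap: 0.0298
```

```bash
python3 - <<'E'
from h import *
o=st()
rows([(cpt(.003,-.073,.12),tool(CY,np.radians(-3)),2.5)])
E
```

```text
t 34.65 p [0.5297 0.1283 0.1372] ax [-0.0554  0.0048 -0.9985] xx [ 0.1104  0.9939 -0.0014] F [ 0.55  0.04 -0.27] gap 0.0298 cr [-0.0017 -0.0776  0.1372]
[0.47, 1.69, -0.56, -0.003, 0.001, -0.001, 2.5]
```

Request:
{"op": "drive_tool", "data": {"rows": [[0.15,0.7,-0.2,0,0,0,2.5],[0.35,1.6,-0.4,-0.002,0.001,0,2.5],[0.45,2.4,-0.5,-0.003,0.001,-0.001,2.5],[0.47,2.7,-0.5,-0.003,0.001,-0.001,2.5],[0.47,2.7,-0.5,-0.003,0.001,-0.001,2.5],[0.47,2.7,-0.5,-0.003,0.001,-0.001,2.5],[0.47,2.7,-0.5,-0.003,0.001,-0.001,2.5],[0.47,2.7,-0.5,-0.003,0.001,-0.001,2.5]]}}

```text
time: 35.65
position: [0.5338, 0.1326, 0.1102]
tcp_rot: [0.541, -0.513, -0.459, 0.483]
force: [-0.2, 0.4, -1.0]
finger_gap: 0.0296
```

```bash
python3 - <<'E'
from h import *
from workcell import *
o=st();print(o["tcp_rot"])
im=imaging.get_image("wrist");cv2.imwrite("pics/w24.png",im)
s=imaging.get_image("side")[230:375,200:360];cv2.imwrite("pics/s24.png",cv2.resize(s,None,fx=4,fy=4))
W=cam("wrist",o)
for y,z in ((-.086,.042),(-.056,.044)): print([proj(W,cpt(x,y,z)) for x in (-.045,0)])
Rm=rot(o["tcp_rot"]).as_matrix();print(proj(W,o["position"]+Rm@np.array([0,-.0076,.045])))
E
```

```text
t 35.65 p [0.5338 0.1326 0.1102] ax [-0.0519  0.0056 -0.9986] xx [ 0.1115  0.9938 -0.0002] F [-0.17  0.44 -1.01] gap 0.0296 cr [ 0.0019 -0.073   0.1102]
[ 0.5407 -0.5132 -0.4588  0.4835]
[array([293.3083, 192.8698]), array([294.159 , 254.2006])]
[array([336.2862, 193.2809]), array([335.1396, 255.0733])]
[311.1627 217.782 ]
```

View pics/w24.png

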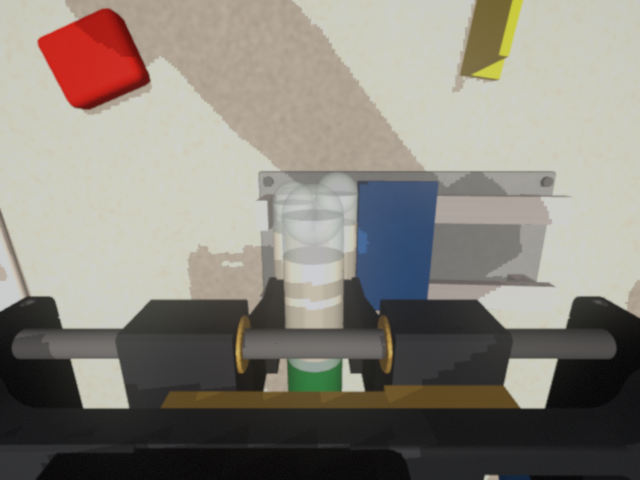

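View pics/s24.png

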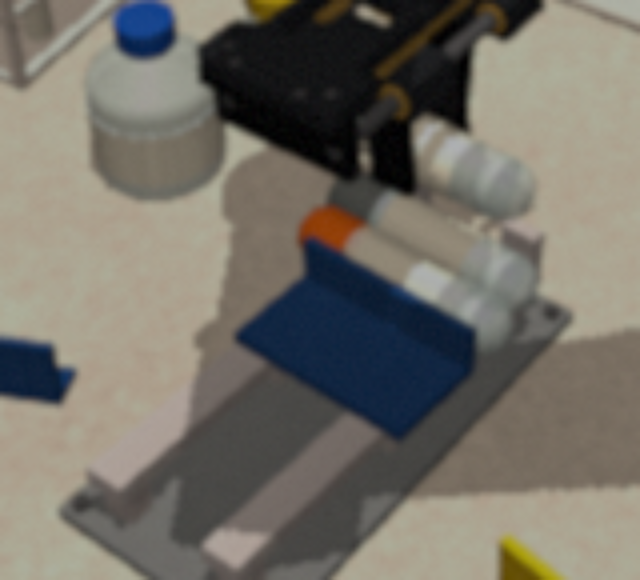

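Request:
{"op": "drive_tool", "data": {"rows": [[0,0.6,-0.03,0,0,0,2.5],[0,1.4,-0.07,0,0,0,2.5],[0,2.2,-0.11,0,0,0,2.5],[0,3,-0.16,0,0,0,2.5],[0,3.6,-0.19,0,0,0,2.5],[0,4,-0.21,0,0,0,2.5],[0,4.2,-0.22,0,0,0,2.5],[0,4.2,-0.22,0,0,0,2.5]]}}

```text
time: 36.75
position: [0.5338, 0.1326, 0.068]
tcp_rot: [0.541, -0.513, -0.459, 0.484]
force: [0.6, 0.8, -0.5]
finger_gap: 0.0295
```

```bash
python3 - <<'E'
from h import *
o=st();print(o["wrist_torque"])
E
```

```text
t 36.75 p [0.5338 0.1326 0.068 ] ax [-0.052   0.0055 -0.9986] xx [ 0.1115  0.9938 -0.0003] F [ 0.6   0.84 -0.47] gap 0.0295 cr [ 0.0019 -0.0729  0.068 ]
[-0.0454 -0.1184  0.0079]
```

Free at 0.068. I'll go down in fine steps.

Request:
{"op": "drive_tool", "data": {"rows": [[0,0.06,0,0,0,0,2.5],[0,0.12,-0.01,0,0,0,2.5],[0,0.18,-0.01,0,0,0,2.5],[0,0.24,-0.01,0,0,0,2.5],[0,0.3,-0.02,0,0,0,2.5],[0,0.36,-0.02,0,0,0,2.5],[0,0.42,-0.02,0,0,0,2.5],[0,0.42,-0.02,0,0,0,2.5]]}}

```text
time: 37.75
position: [0.5337, 0.1326, 0.0637]
tcp_rot: [0.541, -0.513, -0.459, 0.484]
force: [-0.8, -0.2, -1.6]
finger_gap: 0.0296
```

```bash
python3 - <<'E'
from h import *
o=st();print(o["wrist_torque"])
E
```

```text
t 37.75 p [0.5337 0.1326 0.0637] ax [-0.0522  0.0054 -0.9986] xx [ 0.1114  0.9938 -0.0005] F [-0.81 -0.2  -1.57] gap 0.0296 cr [ 0.0018 -0.073   0.0637]
[-0.0103 -0.1138  0.0424]
```

Request:
{"op": "drive_tool", "data": {"rows": [[0,0.04,0,0,0,0,2.5],[0,0.08,0,0,0,0,2.5],[0,0.12,-0.01,0,0,0,2.5],[0,0.16,-0.01,0,0,0,2.5],[0,0.2,-0.01,0,0,0,2.5],[0,0.24,-0.01,0,0,0,2.5],[0,0.24,-0.01,0,0,0,2.5],[0,0.24,-0.01,0,0,0,2.5]]}}

```text
time: 38.75
position: [0.5336, 0.1326, 0.0613]
tcp_rot: [0.541, -0.513, -0.459, 0.484]
force: [0.5, -0.4, -0.5]
finger_gap: 0.0289
```

```bash
python3 - <<'E'
from h import *
from workcell import *
o=st();print(o["wrist_torque"])
s=imaging.get_image("side")[250:350,250:360];cv2.imwrite("pics/s25.png",cv2.resize(s,None,fx=6,fy=6,interpolation=cv2.INTER_CUBIC))
E
```

```text
t 38.75 p [0.5336 0.1326 0.0613] ax [-0.0522  0.0054 -0.9986] xx [ 0.1115  0.9938 -0.0004] F [ 0.48 -0.35 -0.46] gap 0.0289 cr [ 0.0018 -0.073   0.0613]
[-0.0552 -0.1819  0.0186]
```

View pics/s25.png

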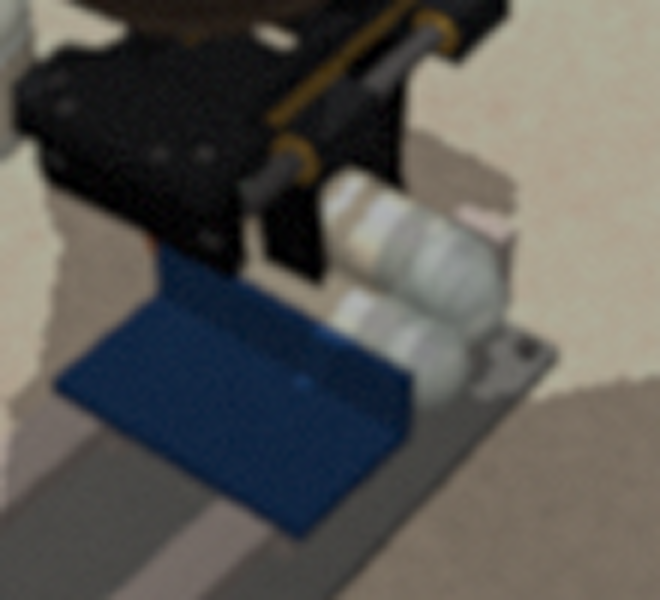

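Request:
{"op": "drive_tool", "data": {"rows": [[0,0.03,0,0,0,0,2.5],[0,0.06,0,0,0,0,2.5],[0,0.09,0,0,0,0,2.5],[0,0.12,-0.01,0,0,0,2.5],[0,0.15,-0.01,0,0,0,2.5],[0,0.15,-0.01,0,0,0,2.5],[0,0.15,-0.01,0,0,0,2.5],[0,0.15,-0.01,0,0,0,2.5]]}}

```text
time: 39.8
position: [0.5337, 0.1325, 0.0607]
tcp_rot: [0.541, -0.513, -0.459, 0.484]
force: [-2.3, -0.9, 6.3]
finger_gap: 0.0294
```

```bash
python3 - <<'E'
from h import *
o=st();print(o["wrist_torque"])
E
```

```text
t 39.8 p [0.5337 0.1325 0.0607] ax [-0.052   0.0053 -0.9986] xx [ 0.1111  0.9938 -0.0005] F [-2.26 -0.94  6.32] gap 0.0294 cr [ 0.0018 -0.0731  0.0607]
[-0.1491  0.6383 -0.0011]
```

Request:
{"op": "drive_tool", "data": {"rows": [[0,-0.02,0,0,0,0,2.5],[0,-0.03,0,0,0,0,2.8],[0,-0.03,0,0,0,0,3.1],[0,-0.03,0,0,0,0,3.3],[0,-0.03,0,0,0,0,3.5],[0,-0.03,0,0,0,0,3.7],[0,-0.03,0,0,0,0,4],[0,-0.03,0,0,0,0,4]], "force": 5}}

```text
time: 40.8
position: [0.5337, 0.1325, 0.061]
tcp_rot: [0.541, -0.513, -0.459, 0.484]
force: [-0.5, -0.4, -0.1]
finger_gap: 0.0398
```

```bash
python3 - <<'E'
from h import *
from workcell import *
o=st();print(o["wrist_torque"])
im=imaging.get_image("wrist");cv2.imwrite("pics/w26.png",im[150:420])
E
```

```text
t 40.8 p [0.5337 0.1325 0.061 ] ax [-0.0519  0.0053 -0.9986] xx [ 0.1112  0.9938 -0.0005] F [-0.54 -0.38 -0.09] gap 0.0398 cr [ 0.0019 -0.0731  0.061 ]
[-0.0499 -0.1385 -0.006 ]
```

View pics/w26.png

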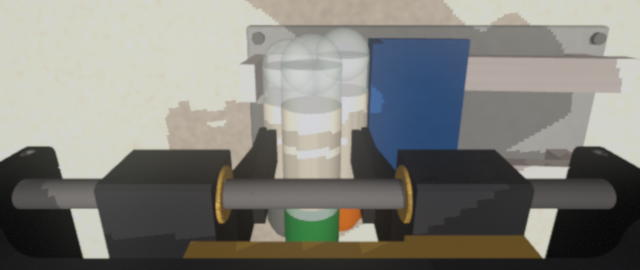

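Request:
{"op": "drive_tool", "data": {"rows": [[0,-0.2,0.01,0,0,0,4],[0,-0.6,0.03,0,0,0,4],[0,-1.2,0.06,0,0,0,4],[0,-2.2,0.11,0,0,0,4],[0,-4,0.2,0,0,0,4],[0,-6.5,0.34,0,0,0,4],[0,-9,0.47,0,0,0,4],[0,-11,0.57,0,0,0,4]]}}

```text
time: 41.85
position: [0.5341, 0.1326, 0.1731]
tcp_rot: [0.54, -0.513, -0.459, 0.483]
force: [0.2, 0.9, -0.4]
finger_gap: 0.0398
```

Request:
{"op": "drive_tool", "data": {"rows": [[-2,-1,1,0,0,0,4],[-5,-2,2,0,0,0,4],[-9,-3,3,0,0,0,4],[-13,-3,4,0,0,0,4],[-17,-3,5,0,0,0,4],[-20,-3,5,0,0,0,4],[-21,-3,5,0,0,0,4],[-21,-3,5,0,0,0,4]]}}

```text
time: 42.85
position: [0.4621, -0.0712, 0.2056]
tcp_rot: [0.541, -0.514, -0.459, 0.483]
force: [0.1, 0.3, 0.1]
finger_gap: 0.0401
```

```bash
python3 - <<'E'
from h import *
from workcell import *
o=st()
t=imaging.get_image("top");cv2.imwrite("pics/top27.png",t);s=imaging.get_image("side");cv2.imwrite("pics/side27.png",s)
cv2.imwrite("pics/t27.png",cv2.resize(t[170:295,150:290],None,fx=5,fy=4.7,interpolation=cv2.INTER_CUBIC))
cv2.imwrite("pics/s27.png",cv2.resize(s[250:375,220:360],None,fx=5,fy=4.7,interpolation=cv2.INTER_CUBIC))
E
```

```text
t 42.85 p [ 0.4621 -0.0712  0.2056] ax [-0.0502  0.0063 -0.9987] xx [0.1125 0.9937 0.0006] F [0.12 0.32 0.13] gap 0.0401 cr [-0.0466 -0.2835  0.2056]
```

View pics/t27.png

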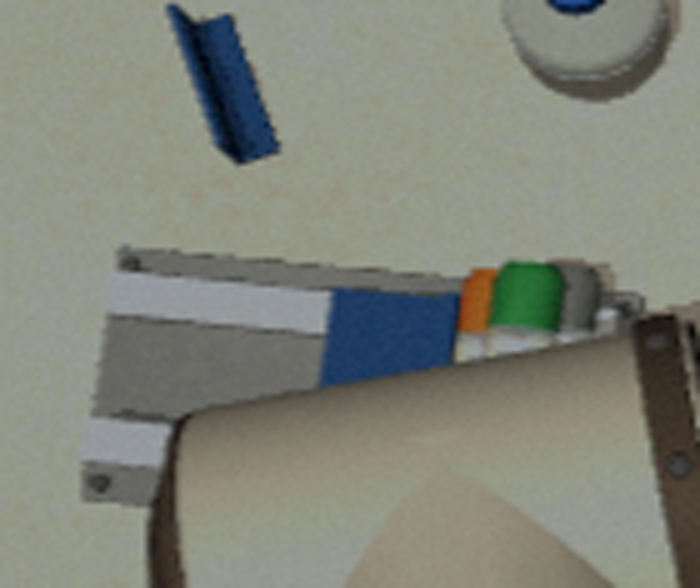

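View pics/s27.png

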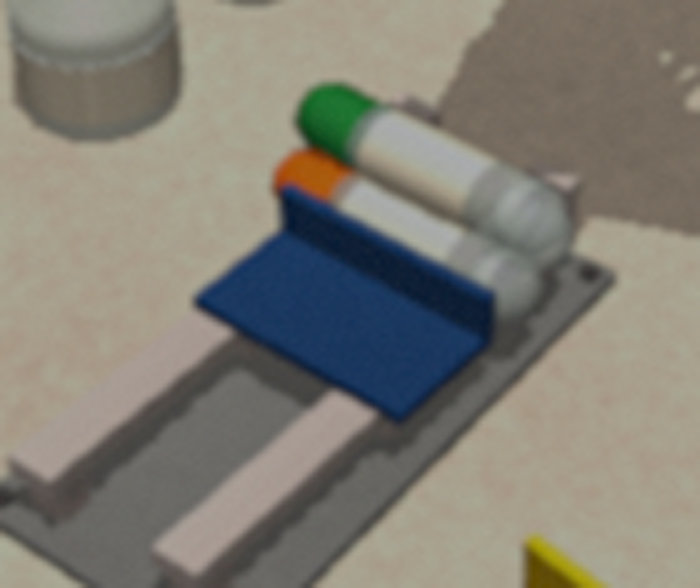

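View pics/top27.png

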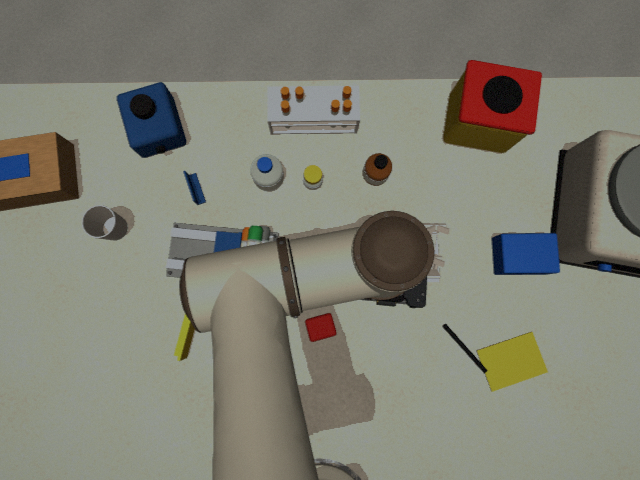

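```bash
python3 - <<'E'
from h import *
T=cam("top");S=cam("side")
f=lambda x,y:(x/5+150-.4,y/4.7+170-.4)
for n,p,z in [("white",(572,262),.042),("orange",(494,268),.044),("green",(530,262),.069)]:
  X=c_in(onz(T,f(*p),z)); print(n,"x",X[0]-.060,"y",X[1])
g=lambda x,y:(x/5+220-.4,y/4.7+250-.4)
for n,p,z in [("green bot",(532,225),.069),("green cap",(328,118),.069),("or bot",(505,285),.044)]: print(n,c_in(onz(S,g(*p),z)))
print("chock toe",[c_in(onz(T,f(*p),z)) for p,z in [((458,293),.058),((438,515),.058)]])
E
```

```text
white x 0.008867823045653284 y -0.08783807144443284
orange x 0.0025243028922943833 y -0.05499084580804307
green x 0.002748208304434993 y -0.07354936421342498
green bot [-0.0503 -0.0736  0.069 ]
green cap [ 0.0491 -0.0749  0.069 ]
or bot [-0.0478 -0.0603  0.044 ]
chock toe [array([ 0.0475, -0.0433,  0.058 ]), array([-0.0524, -0.0469,  0.058 ])]
```

```bash
python3 -c "
from workcell import hand_in
print(hand_in())"
```

```text
the job is handed in; nothing more can be done
None
```

I handed the job in at about 43 s of the 72 s. The orange tube lies against the grey-capped tube, the chock is on its long leg and snug against the orange tube, and the green tube sits in the groove on top. The interface gives no verdict, so the numbers below are my own camera measurements.

**Chock press:** the last wrist force was 10.7 N across the rails. Taking off roughly 3 N of sliding friction leaves about 8 N on the orange tube. I can't read that contact force directly.

**Last checks, cradle frame:**

| Item | x (mm) | y (mm) |
|---|---|---|
| Grey-capped tube | about +9 | about −88 |
| Orange tube | about +3 | about −55 by top camera, −60 by side camera |
| Green tube | about +3 | about −73.5 |
| Chock corner edge | within 3 of centre | about −41 to −45, worked from the chock's top edge |

- **By eye:** all three tubes and the chock look parallel and still, and the bystanders look unmoved.
- **Margins:** the limits I come closest to are the grey tube at −88.7, orange at −60.4 and the chock at −45.3. The measurements scatter by 2–5 mm, so these are not confirmed to the last millimetre.

**What did not go to plan:**
- **Orange tube grip:** I began lifting before the fingers had closed, so the tube sat about 9 mm nearer the fingertips. I touched it down on the rails with up to about 25 N at the wrist, under the 45 N limit, then backed off before releasing.
- **Green tube grip:** joint 5 reached its limit at the planned angle, so I gripped with the tool rolled 15° about the tube.
- **One force spike:** the wrist showed about 27 N while the empty hand was moving fast above the rack. I saw nothing it could have touched there, so I think it came from the motion.

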